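# Stir marked test balls into a mill charge

### The job

Make up the grinding jar for a wear test: lay its cover on the blue mat, then add every blue marked ball from the grey ball stand and both grey balls from the feeder, one ball a stroke, by drawing its sprung slide out to the red line (not well past it, or it jams) and letting it go home. Take the white rod from its stand and stir the balls with it close to the bottom, at least three full turns round the jar, so that no white ball stays where it lay. Then put the rod back upright in its stand and seat the cover properly on the jar; keep the jar in its place, the slide home, and leave the timer alone.

Things in the scene. Friction and masses are not known exactly. Their poses are not given: they have to be found in the camera images.
- ball_feeder: Ball feeder fixed to the bench, 266 mm high: base plate 135 x 115 mm, upright, guide block (48 mm wide, 140 to 173 mm up) with a brass draw slide, and over it a clear upright magazine tube of grey balls, 33 mm wide. Origin on the bench under the magazine's axis; the slide is drawn out along its -x (roughly to the robot). A chute on its -y side ends 74 mm short of the jar's axis, 85 mm up.
- feeder_face (a point): Top centre of the front face of the feeder's guide, 52 mm before the magazine's axis and 164.5 mm up. Each full stroke (slide out to the line, then fully home) feeds one ball: at the line it drops into the chute and rolls into the open jar within 0.5 s; once the slide is home the next ball falls into its pocket.
- draw_slide (a joint): How far the brass slide is pulled out, m: 0 = home, 0.030 = the red line across its top stands at the guide's front face (hidden inside before), stop at 0.048. A spring pulls it home (2.3 N at rest, 6.3 N at the line) when let go. From about 0.040 its tail clears the magazine and the next ball falls behind it and jams it.
- slide_knob (a point): Centre of the top of the slide's upright black round knob, 14 mm in diameter and 46 mm tall, on the slide's end 44 mm before the guide's face when home; its top is 211 mm above the bench, the slide's upper face (30 mm wide) 164.5 mm. It moves with the slide.
- mill_jar: Heavy loose steel grinding jar (2.8 kg), open at the top, outside diameter 124 mm, height 70 mm, wall 4 mm, floor 5 mm thick. Origin at the centre of its underside, z up. It stands before the end of the chute (about x -32, y -157 mm in the feeder's frame) and holds a layer of six white balls.
- jar_cover: Loose steel cover of the jar, 0.3 kg: disc 130 mm in diameter, 8 mm thick; below it a black rubber lip, 108 mm in diameter, 6 mm deep, that drops inside the jar's mouth (116 mm); on top a black knob 18 mm in diameter, 30 mm tall. Origin at the centre of the lip's underside: seated, it is 64 mm above the jar's origin.
- cover_knob (a point): Centre of the top of the cover's knob, 44 mm above the cover's origin.
- stir_rod: Straight white stirring rod, 190 mm long, 12 mm in diameter with a flat end; its top 68 mm is a black grip 16 mm in diameter with a yellow band. Origin at the tip (lower end), z up along the rod to the grip.
- rod_stand: Stand of the rod, loose, 0.8 kg: dark disc base 80 mm in diameter and 10 mm thick with an upright white tube, bore 17 mm, whose funnel mouth (32 mm wide inside, narrowing over 13 mm) is 73 mm above the bench. Origin at the centre of the underside. In it the rod's tip rests 10 mm above the bench.
- mat: Blue mat, 140 x 140 x 3 mm, fixed on the bench; origin at the centre of its underside. The cover is laid on it.
- timer: White bench timer, 62 x 62 x 18 mm, a bystander; origin at the centre of its underside.
- ball_tray: Ball stand fixed to the bench: grey plate 50 x 152 x 6 mm with three upright steel cups (tubes 15 mm wide, tops 25 mm above the bench) in a row along its y axis at y = -50, 0 and +50 mm; a blue ball sits on a cup with its centre 34 mm above the bench. Origin at the centre of its underside.
- white_ball_0_center (a point): Centre of a white ceramic ball, 20 mm in diameter, in the jar.
- white_ball_1_center (a point): Centre of a white ceramic ball, 20 mm in diameter, in the jar.
- white_ball_2_center (a point): Centre of a white ceramic ball, 20 mm in diameter, in the jar.
- white_ball_3_center (a point): Centre of a white ceramic ball, 20 mm in diameter, in the jar.
- white_ball_4_center (a point): Centre of a white ceramic ball, 20 mm in diameter, in the jar.
- white_ball_5_center (a point): Centre of a white ceramic ball, 20 mm in diameter, in the jar.
- blue_ball_0_center (a point): Centre of a blue marked test ball, 20 mm in diameter, 16 g, at first on a cup of the grey ball stand; one to three of the three are present (None if absent).
- blue_ball_1_center (a point): Centre of a blue marked test ball, 20 mm in diameter, 16 g, at first on a cup of the grey ball stand; one to three of the three are present (None if absent).
- blue_ball_2_center (a point): Centre of a blue marked test ball, 20 mm in diameter, 16 g, at first on a cup of the grey ball stand; one to three of the three are present (None if absent).
- grey_ball_0_center (a point): Centre of a grey make-up ball, 20 mm in diameter, 16 g, at first in the feeder (two are in it, one in the slide's pocket and one above).
- grey_ball_1_center (a point): Centre of a grey make-up ball, 20 mm in diameter, 16 g, at first in the feeder (two are in it, one in the slide's pocket and one above).
There are look-alikes about, which are no part of the job. Leave any green or turquoise look-alike of the rod_stand alone.

How it is judged:
By the outcome, as a careful person would: the job done as asked, in the order asked, and still so for the second after the job is handed in, with the robot touching nothing.
Of blue_ball_0, blue_ball_1, blue_ball_2 only 1 to 3 are there at a start; the rules pass over those that are not, and their reading is None.
At some moment in a run one of jar_cover, rod_stand may be knocked a few centimetres aside while the robot is not near it.
It also fails if it takes over 210 s, if anything falls off the work surface, if the arm or the gripper's body presses on something with over 40 N, if the wrist force passes 120 N, or if a joint passes its speed limit or range.

### The arm

A 6-joint arm with a two-finger parallel gripper is mounted at the origin on a cart in front of the work surface, level with it; the furniture and walls round the work are solid. World frame = base frame: x ahead of the robot, y to its left, z up, the work surface at z = 0. Lengths are in mm, angles in rad, forces in N, time in s.
With the tool pointing down it reaches from about 225 to 875 mm from the base axis. Payload 3.4 kg.
Tool frame: the origin (TCP) lies between the finger pads; the fingertips stand 14 mm ahead of it and the grasp point (between the pads) lies 5 mm behind it; z points along the fingers, y is the line along which they close (so a half turn about z gives the same grasp; the last joint's range is limited). The gripper opens to 85 mm and grips with 20 to 120 N. Pads are 22 mm wide; open, the fingers measure 114 mm over their backs; the gripper's body (76 mm by 85 mm) begins 54 mm behind the grasp point. The pads swing forward as they close: fully open they stand 13 mm farther back than shut.
Start: joints at [1.143, 0.276, 1.505, -0, 1.361, -0.121], TCP at [173.672, 548.178, 245.328] pointing down, gripper open.
Joint ranges: [-2.89, 2.89], [-0.75, 2.08], [0.22, 2.7], [-1.18, 4.32], [0.11, 2.71], [-2.7, 2.7]. Speed limits (rad/s): [2.57, 2.57, 3.14, 3.14, 3.14, 3.14].

### API

Orientations are given as a unit quaternion [w, x, y, z].
In Python, from workcell import monitor, snapshot, ticket, spotter gives the robot as it stands.
- The arm moves only by the shell command python3 -m pendant 'ROWS'. ROWS is JSON, a list of rows, each a list of 7 numbers: the shift along the tool's x, y, z in mm, then the turn, a rotation vector about the tool's x, y, z in degrees, then the opening, from 0 (shut) to 1 (fully open). A call has 1 to 12 rows; each row shifts and turns the commanded pose from where the row before left it, along the tool's axes as they then stand; what a row does not reach is not made up. A row lasts 1/10 s, in which the tool goes at most 50 mm and 8.59 degrees, less where a joint would pass 70% of its speed; a pose out of reach is approached as far as the arm can. A call with a gripper value outside its range is refused whole. The fingers move at their own pace and stop on an object; the grip force is fixed at half the most. Time passes only in rows, so rows that do not move let the fingers close. It gives the time, the measured TCP pose, the force, the opening and the grip force at its end, in the units of the state.
- monitor.state(): the state, without advancing time (a new reading comes with each control period).
- snapshot(name): name is "side" or "top" or "wrist"; returns a dict with "img" (420x560x3 uint8, red, green, blue), "mtx" (3x3 intrinsics, pixels), "camera_from_world" (4x4, takes a point from world to camera coordinates); the wrist camera has in their place "mount" (4x4, takes a point from camera to tool coordinates, whose origin is the TCP and whose axes are the flange's). Camera axes: x right, y up, looking along -z (the intrinsics and any distortion apply to the point x, -y, -z); pixel columns grow to the right and rows downward; lengths in mm; the calibration is good to about 2 mm. A picture is of the moment at which its call begins: read the wrist's pose just before it. There is no depth.
- ticket.hand_in(): hands the job in; it is judged then, once.
Trained networks look in a picture, given as the dict that the camera call returned (one of the last four; its "shot" number tells which), for a name from the list of things; names that differ only in an ending like _2 or _b are one class to them, and where a whole thing is asked for, a point or a joint stands for the part that bears it (a point fixed in the world has none). Each returns a list of dicts, best first, with "p" (0 to 1); they miss things now and then, are a little off and sometimes report something else, mostly with a low value. They report only what shows in the picture. A call takes as long as a camera call. They do not tell look-alikes from the thing itself.
- spotter.look_for(query, picture): "box" ([centre column, centre row, width, height] in pixels, round what is visible of it).
- spotter.cut_out(query, picture): "pixels" (420x560 bool, what is visible of it) and "box" ([centre column, centre row, width, height] in pixels, round what is visible of it).
- spotter.landmark_of(query, picture): "position" ([column, row] in pixels: a listed point, or the origin of a listed thing).
The state is a dict: "time": time; "qpos": joint angles; "qd": joint speeds; "effort": joint torques, N m; "ee_pos": TCP position; "tcp_rot": TCP orientation; "contact_force": force on the tool from outside, world axes, zero at the start; "torque": the same for the moment, N m; "opening": opening from 0.0 (shut) to 1.0 (fully open); "grasp_force": force on a finger pad.
Only numpy, scipy, OpenCV 4.12 (cv2) and the standard library are available. Lean on these libraries where they do the work, as an engineer would, in place of code of your own. Each camera call takes 0.05 s, during which the arm holds its last target. There are 200 camera calls.

## Working session

There is one attempt and no reset: what is moved stays moved. The work goes in short steps, Python scripts to look and compute and a shell command to move; the robot and the scene stay as the last step left them, time stands still between calls to the robot, and variables do not carry over. Pictures are saved under pics/ and viewed, at most 14 in all, crops included, and the job is handed in when it is done.

```bash
ls; mkdir -p pics; python3 - <<'E'
from workcell import monitor, snapshot, ticket, spotter
import cv2, numpy as np
s=monitor.state(); print({k:np.round(v,3).tolist() for k,v in s.items()})
a=snapshot("top"); b=snapshot("side")
cv2.imwrite("pics/top0.png",a["img"][:,:,::-1]); cv2.imwrite("pics/side0.png",b["img"][:,:,::-1])
for p in (a,b): print(p["mtx"],p["camera_from_world"], p.keys())
E
```

```text
pics
{'time': 0.0, 'qpos': [1.143, 0.277, 1.506, 0.0, 1.361, -0.121], 'qd': [0.0, -0.0, -0.001, 0.0, 0.001, -0.0], 'effort': [0.002, -41.677, -24.581, 0.0, 0.011, 0.0], 'ee_pos': [173.438, 547.709, 244.446], 'tcp_rot': [-0.0, 0.153, 0.988, -0.001], 'contact_force': [0.272, 0.731, 0.017], 'torque': [0.012, 0.064, 0.031], 'grasp_force': 0.0, 'opening': 0.999}
[[473.30273859   0.         280.21072651]
 [  0.         473.30273859 208.9758985 ]
 [  0.           0.           1.        ]] [[ 2.13705102e-02 -9.99702933e-01  1.17194828e-02 -1.57041807e+02]
 [ 9.97144413e-01  2.21621355e-02  7.21932040e-02 -4.89800517e+02]
 [-7.24314866e-02  1.01432112e-02  9.97321811e-01 -1.47410980e+03]
 [ 0.00000000e+00  0.00000000e+00  0.00000000e+00  1.00000000e+00]] dict_keys(['img', 'mtx', 'camera_from_world', 'shot'])
[[483.90384718   0.         286.70210689]
 [  0.         483.90384718 214.82152003]
 [  0.           0.           1.        ]] [[ 9.58273367e-01 -2.85823412e-01  4.13891073e-03 -4.82763513e+02]
 [ 1.31798795e-01  4.54634306e-01  8.80872706e-01 -1.37403335e+02]
 [-2.53655734e-01 -8.43571351e-01  4.73335129e-01 -1.63326742e+03]
 [ 0.00000000e+00  0.00000000e+00  0.00000000e+00  1.00000000e+00]] dict_keys(['img', 'mtx', 'camera_from_world', 'shot'])
```

View pics/top0.png

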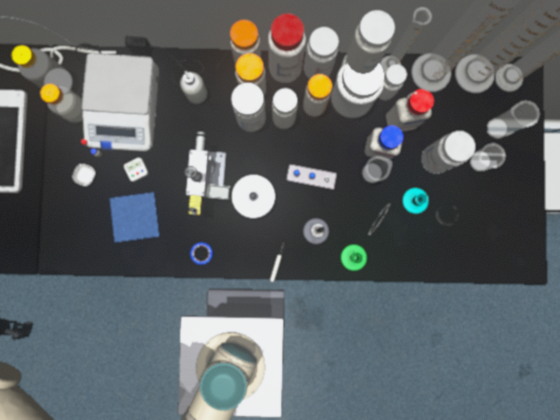

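View pics/side0.png

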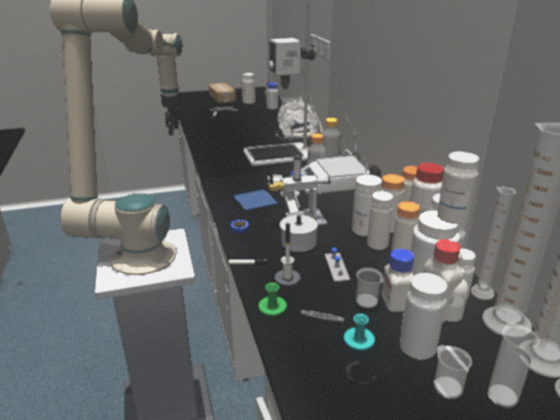

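The top view shows the mat (134,217), feeder (205,170) with its brass slide at (195,205), and the covered jar (254,196). The ball stand is at (312,176) with two blue balls, the grey rod stand with the white rod at (316,231). The green (353,258) and turquoise (416,200) stands are look-alikes, and the timer is probably one of the white boxes at (84,175) and (135,169).

```bash
cat > h.py <<'E'
from workcell import monitor, snapshot, ticket, spotter
import cv2, numpy as np
from scipy.spatial.transform import Rotation as R
F=np.diag([1,-1,-1,1.])
def pose():
    s=monitor.state(); w,x,y,z=s["tcp_rot"]; T=np.eye(4); T[:3,:3]=R.from_quat([x,y,z,w]).as_matrix(); T[:3,3]=s["ee_pos"]; return T
def shoot(n):
    T=pose(); p=snapshot(n)
    p["C"]=p["camera_from_world"] if "camera_from_world" in p else np.linalg.inv(T@p["mount"])
    p["P"]=p["mtx"]@(F@p["C"])[:3]; return p
def proj(p,X):
    q=p["P"]@np.append(X,1); return q[:2]/q[2]
def ray(p,uv,z):  # point at height z
    Ci=np.linalg.inv(p["C"]); d=Ci[:3,:3]@(np.linalg.solve(p["mtx"],[*uv,1])*[1,-1,-1]); o=Ci[:3,3]
    return o+d*(z-o[2])/d[2]
def tri(p,u,q,v):
    X=cv2.triangulatePoints(p["P"],q["P"],np.float64(u).reshape(2,1),np.float64(v).reshape(2,1)); return (X[:3]/X[3]).ravel()
def lm(p,n): return [(round(d["p"],2),np.round(d["position"],1)) for d in spotter.landmark_of(n,p)]
def save(p,n,c=None,k=1):
    i=p["img"][:,:,::-1]
    if c: i=i[c[1]:c[3],c[0]:c[2]]
    cv2.imwrite(f"pics/{n}.png",cv2.resize(i,None,fx=k,fy=k,interpolation=cv2.INTER_CUBIC))
def tool(dx,dy,dz):  # world shift -> tool shift
    return np.round(pose()[:3,:3].T@[dx,dy,dz],1)
E
python3 - <<'E'
from h import *
a=shoot("top"); b=shoot("side")
Z=dict(ball_feeder=0,feeder_face=164.5,slide_knob=211,mill_jar=0,jar_cover=64,cover_knob=108,stir_rod=10,rod_stand=0,mat=0,timer=0,ball_tray=0,blue_ball_0_center=34)
for n,z in Z.items():
    A=lm(a,n);B=lm(b,n)
    print(n,[(p,u.tolist(),ray(a,u,z).round()[:2].tolist()) for p,u in A[:3]],"|",[(p,u.tolist(),ray(b,u,z).round()[:2].tolist()) for p,u in B[:3]])
save(a,"crop0",(60,110,460,290),2)
E
```

```text
ball_feeder [(0.78, [203.9, 181.3], [578.0, 100.0]), (0.27, [317.3, 231.8], [424.0, -266.0])] | [(0.71, [297.3, 221.8], [569.0, 79.0]), (0.52, [281.9, 183.5], [610.0, 432.0])]
feeder_face [(0.68, [195.0, 194.8], [518.0, 98.0])] | [(0.89, [284.1, 180.0], [527.0, 113.0])]
slide_knob [(0.68, [190.0, 209.3], [473.0, 103.0])] | [(0.71, [268.8, 171.5], [466.0, 100.0])]
mill_jar [] | [(0.89, [295.3, 244.6], [513.0, -76.0])]
jar_cover [(0.62, [249.9, 199.0], [518.0, -52.0])] | [(0.85, [297.2, 227.0], [522.0, -66.0])]
cover_knob [(0.9, [250.3, 194.0], [529.0, -56.0])] | [(0.93, [295.4, 217.3], [512.0, -74.0]), (0.48, [340.4, 259.4], [561.0, -358.0]), (0.29, [296.6, 243.9], [464.0, -239.0])]
stir_rod [(0.48, [317.3, 230.4], [428.0, -265.0])] | [(0.73, [255.1, 199.4], [455.0, 290.0])]
rod_stand [(0.76, [354.7, 255.4], [352.0, -386.0]), (0.71, [318.1, 235.5], [413.0, -269.0]), (0.6, [412.9, 201.3], [529.0, -572.0])] | [(0.94, [287.7, 279.3], [428.0, -266.0]), (0.81, [360.3, 340.2], [533.0, -581.0]), (0.68, [271.9, 308.2], [343.0, -388.0])]
mat [(0.98, [133.1, 216.7], [459.0, 320.0]), (0.33, [137.0, 168.1], [615.0, 315.0])] | [(0.58, [255.2, 199.7], [459.0, 307.0])]
timer [(0.48, [312.2, 174.8], [607.0, -247.0]), (0.18, [251.2, 197.0], [531.0, -53.0])] | [(0.59, [336.8, 266.9], [601.0, -246.0]), (0.54, [289.0, 191.3], [617.0, 346.0])]
ball_tray [(0.59, [312.3, 177.0], [600.0, -247.0])] | [(0.88, [339.1, 269.4], [603.0, -261.0]), (0.61, [338.4, 261.0], [619.0, -215.0])]
blue_ball_0_center [] | [(0.59, [342.4, 258.8], [615.0, -254.0]), (0.51, [296.0, 228.1], [532.0, -22.0])]
```

View pics/crop0.png

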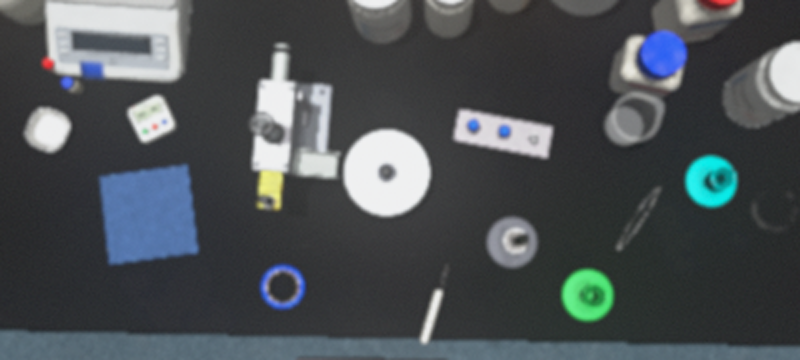

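The cups are at (297,172), (312,176) and (327,180) in the top view, and only the first two hold a blue ball. The rod stand that fits is the grey one at (316,231). I rejected green (353,258) and turquoise (416,200) because both are coloured. The timer is the white box with buttons at (135,169). Next I move in to measure from the wrist.

```bash
python3 -m pendant '[[0,0,-20,0,0,8.04,1],[0,0,-20,0,0,8.04,1],[0,0,-20,0,0,8.04,1],[0,0,-20,0,0,8.04,1],[0,0,-20,0,0,8.04,1],[0,0,-20,0,0,8.04,1],[0,0,0,0,0,8.04,1],[0,0,0,0,0,8.04,1],[0,0,0,0,0,8.04,1]]'
python3 -m pendant '[[-45,18,0,0,0,0,1],[-45,18,0,0,0,0,1],[-45,18,0,0,0,0,1],[-45,18,0,0,0,0,1],[-45,18,0,0,0,0,1],[-45,18,0,0,0,0,1],[-45,18,0,0,0,0,1],[-45,18,0,0,0,0,1],[-45,18,0,0,0,0,1],[-45,18,0,0,0,0,1],[-45,18,0,0,0,0,1],[-45,18,0,0,0,0,1]]'
python3 - <<'E'
from h import *
p=shoot("wrist"); print(p["mount"].round(3).tolist(),p["mtx"].round(1).tolist()); print(pose().round(2).tolist())
save(p,"w1")
for n,z in dict(cover_knob=108,jar_cover=64,slide_knob=211,feeder_face=164.5,ball_feeder=0,ball_tray=0,blue_ball_0_center=34,rod_stand=0).items():
    print(n,[(c,u.tolist(),ray(p,u,z).round(1)[:2].tolist()) for c,u in lm(p,n)[:3]])
E
```

```text
time: 2.3
ee_pos: [173.7, 548.2, 365.6]
tcp_rot: [-0.0, 0.709, 0.705, 0.0]
contact_force: [-0.4, -0.2, -0.1]
opening: 1.001
grasp_force: 0.0
time: 3.5
ee_pos: [390.4, 6.5, 365.7]
tcp_rot: [0.0, 0.707, 0.707, 0.001]
contact_force: [0.6, 0.6, 0.8]
opening: 1.0
grasp_force: 0.0
[[-0.002, 0.952, 0.306, 78.443], [1.0, 0.002, 0.001, -0.609], [0.0, 0.306, -0.952, -127.29], [0.0, 0.0, 0.0, 1.0]] [[352.0, 0.0, 274.0], [0.0, 352.0, 202.6], [0.0, 0.0, 1.0]]
[[0.01, 1.0, 0.0, 393.71], [1.0, -0.01, -0.01, -1.19], [-0.01, 0.0, -1.0, 365.15], [0.0, 0.0, 0.0, 1.0]]
cover_knob [(0.82, [387.9, 221.0], [523.1, -61.7]), (0.38, [384.7, 70.2], [503.6, 103.5])]
jar_cover [(0.72, [378.9, 205.0], [524.6, -56.5])]
slide_knob [(0.93, [385.1, 69.4], [473.3, 99.1])]
feeder_face [(0.75, [417.9, 70.3], [515.9, 100.7])]
ball_feeder []
ball_tray []
blue_ball_0_center []
rod_stand [(0.79, [248.7, 370.5], [345.7, -379.9]), (0.75, [295.2, 312.4], [424.5, -262.2])]
```

View pics/w1.png

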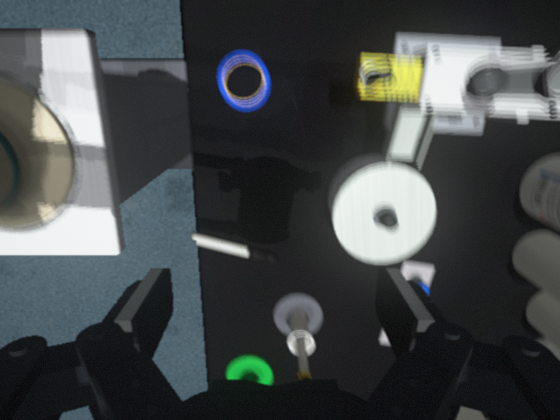

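The picture is a bit blurred because the arm was still settling. The cover knob shows at (387,215), the slide knob at (380,75) and the rod stand at (298,330). I'm coming down over the cover knob.

```bash
python3 -m pendant '[[-10,21,29,0,0,0,1],[-10,21,29,0,0,0,1],[-10,21,29,0,0,0,1],[-10,21,29,0,0,0,1],[-10,21,29,0,0,0,1],[-10,21,29,0,0,0,1],[0,0,0,0,0,0,1],[0,0,0,0,0,0,1],[0,0,0,0,0,0,1],[0,0,0,0,0,0,1]]'
python3 - <<'E'
from h import *
p=shoot("wrist"); print(pose().round(3).tolist())
save(p,"w2")
for n,z in dict(cover_knob=108,jar_cover=64,mill_jar=0).items():
    print(n,[(c,u.tolist(),ray(p,u,z).round(1)[:2].tolist()) for c,u in lm(p,n)[:3]])
for d in spotter.cut_out("jar_cover",p)[:1]: print(d["p"],d["box"],ray(p,d["box"][:2],78))
E
```

```text
time: 4.95
ee_pos: [516.4, -50.8, 193.0]
tcp_rot: [0.001, 0.706, 0.708, 0.001]
contact_force: [0.5, -0.3, -0.0]
opening: 1.006
grasp_force: 0.0
[[-0.002, 1.0, 0.003, 516.321], [1.0, 0.002, -0.0, -50.951], [-0.001, 0.003, -1.0, 192.895], [0.0, 0.0, 0.0, 1.0]]
cover_knob [(0.88, [290.1, 233.2], [526.3, -61.6])]
jar_cover [(0.71, [287.5, 208.3], [526.3, -59.5])]
mill_jar []
0.73 [288.9, 209.1, 176.6, 170.6] [526.68097092 -55.30711769  78.        ]
```

View pics/w2.png

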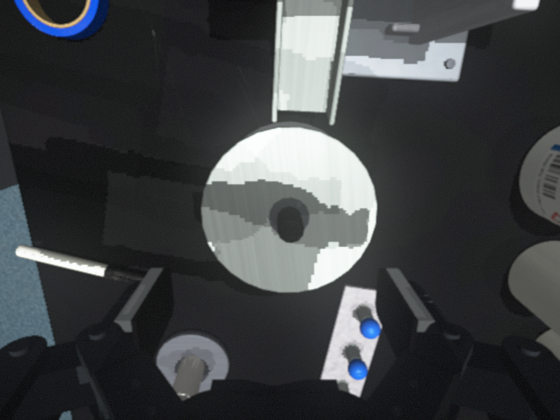

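The cover knob is at (290,225), which puts it at about (526,-61). I'll go down and grip it.

```bash
python3 -m pendant '[[-5,5,0,0,0,0,1],[-5,5,0,0,0,0,0.6],[0,0,25,0,0,0,0.6],[0,0,25,0,0,0,0.6],[0,0,25,0,0,0,0.6],[0,0,21,0,0,0,0.6],[0,0,0,0,0,0,0.6],[0,0,0,0,0,0,0],[0,0,0,0,0,0,0],[0,0,0,0,0,0,0],[0,0,0,0,0,0,0],[0,0,0,0,0,0,0]]'
python3 -m pendant '[[0,0,0,0,0,0,0],[0,0,-10,0,0,0,0],[0,0,-30,0,0,0,0],[0,0,-40,0,0,0,0],[0,0,-40,0,0,0,0],[0,0,-40,0,0,0,0]]'
```

```text
time: 6.4
ee_pos: [527.5, -61.9, 96.7]
tcp_rot: [0.002, 0.707, 0.708, 0.001]
contact_force: [0.2, -1.2, 6.9]
opening: 0.187
grasp_force: 59.1
time: 7.0
ee_pos: [525.1, -61.0, 256.4]
tcp_rot: [-0.001, 0.707, 0.708, -0.0]
contact_force: [1.0, -0.4, -4.3]
opening: 0.184
grasp_force: 59.1
```

```bash
python3 -m pendant '[[8,-39,0,0,0,0,0],[8,-39,0,0,0,0,0],[8,-39,0,0,0,0,0],[8,-39,0,0,0,0,0],[45,0,0,0,0,0,0],[45,0,0,0,0,0,0],[45,0,0,0,0,0,0],[45,0,0,0,0,0,0],[45,5,0,0,0,0,0],[35,30,0,0,0,0,0],[0,30,0,0,0,0,0],[0,0,0,0,0,0,0]]'
python3 -m pendant '[[0,0,0,0,0,0,0],[0,0,0,0,0,0,0]]'
python3 - <<'E'
from h import *
p=shoot("wrist"); print(pose().round(3).tolist())
save(p,"w3")
for n in ["mat","timer"]:
  for d in spotter.cut_out(n,p)[:2]:
    print(n,d["p"],d["box"],ray(p,d["box"][:2],3)); m=d["pixels"].astype(np.uint8)
    c=max(cv2.findContours(m,0,2)[0],key=cv2.contourArea); b=cv2.boxPoints(cv2.minAreaRect(c)); print([ray(p,u,3)[:2].round() for u in b])
E
```

```text
time: 8.2
ee_pos: [438.0, 231.7, 254.7]
tcp_rot: [0.001, 0.706, 0.708, 0.0]
contact_force: [-0.0, -0.5, -3.1]
opening: 0.184
grasp_force: 59.7
time: 8.4
ee_pos: [433.5, 229.9, 254.9]
tcp_rot: [-0.001, 0.707, 0.707, -0.001]
contact_force: [0.1, 0.3, -3.4]
opening: 0.187
grasp_force: 59.7
[[-0.001, 1.0, -0.002, 433.637], [1.0, 0.001, -0.0, 229.831], [-0.0, -0.002, -1.0, 255.091], [0.0, 0.0, 0.0, 1.0]]
mat 0.75 [297.5, 70.8, 157.2, 141.2] [455.8374715  325.97402248   3.        ]
[array([380., 385.]), array([519., 393.]), array([539., 258.]), array([383., 249.])]
timer 0.89 [452.2, 80.0, 79.8, 80.2] [613.15945662 317.01127806   3.        ]
[array([565., 331.]), array([626., 359.]), array([662., 307.]), array([599., 276.])]
```

View pics/w3.png

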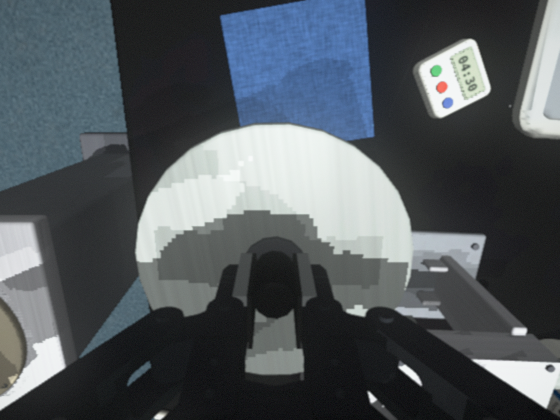

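The mat shows above the held cover, with corners at (221,15) and (374,137). The timer is at (452,80), clear of it. I'm refining the mat's centre from its blue outline.

```bash
python3 - <<'E'
from h import *
for n,roi in (("wrist",(200,0,400,145)),("top",(100,185,170,250))):
    p=shoot(n); i=p["img"].astype(int); m=((i[...,2]>i[...,0]+35)&(i[...,2]>70)).astype(np.uint8)
    k=np.zeros_like(m); k[roi[1]:roi[3],roi[0]:roi[2]]=1; m*=k
    m=cv2.morphologyEx(m,cv2.MORPH_CLOSE,np.ones((5,5)))
    c=max(cv2.findContours(m,0,2)[0],key=cv2.contourArea)
    print(n,cv2.contourArea(c))
    W=np.array([ray(p,u,3)[:2] for u in c[:,0,:]],np.float32); r=cv2.minAreaRect(W); print(r,cv2.boxPoints(r).round())
    print("extr",W[W[:,0].argmin()],W[W[:,0].argmax()],W[W[:,1].argmin()],W[W[:,1].argmax()])
E
```

```text
wrist 17307.0
((458.7682800292969, 319.54058837890625), (140.70040893554688, 141.49180603027344), 8.583124160766602) [[379. 379.]
 [400. 239.]
 [539. 260.]
 [518. 400.]]
extr [379.8121  371.70343] [537.79645 260.83087] [515.6491 256.6125] [449.55118 389.69662]
top 83.0
((526.0819702148438, 284.5547790527344), (25.583967208862305, 57.39389419555664), 1.2975565195083618) [[513. 313.]
 [514. 256.]
 [540. 256.]
 [538. 314.]]
extr [513.72955 265.08734] [539.43823 259.78784] [513.9431  255.57552] [528.62634 313.3167 ]
```

```bash
python3 -m pendant '[[30,8,0,0,0,0,0],[30,8,0,0,0,0,0],[30,9,0,0,0,0,0],[0,0,40,0,0,0,0],[0,0,40,0,0,0,0],[0,0,40,0,0,0,0],[0,0,40,0,0,0,0],[0,0,30,0,0,0,0],[0,0,20,0,0,0,0],[0,0,5,0,0,0,0],[0,0,0,0,0,0,0],[0,0,0,0,0,0,0]]'
python3 -m pendant '[[0,0,2,0,0,0,0],[0,0,1,0,0,0,0],[0,0,0,0,0,0,0]]'
```

```text
time: 9.85
ee_pos: [461.0, 321.0, 41.6]
tcp_rot: [0.0, 0.707, 0.707, 0.001]
contact_force: [1.0, -0.4, -3.2]
opening: 0.183
grasp_force: 59.9
time: 10.15
ee_pos: [460.1, 320.6, 37.9]
tcp_rot: [0.0, 0.707, 0.707, 0.001]
contact_force: [0.4, 0.5, -3.4]
opening: 0.185
grasp_force: 59.9
```

```bash
python3 -m pendant '[[0,0,2,0,0,0,0],[0,0,0,0,0,0,0],[0,0,0,0,0,0,0.5],[0,0,0,0,0,0,0.5],[0,0,0,0,0,0,0.5],[0,0,-20,0,0,0,0.5],[0,0,-40,0,0,0,0.5],[0,0,-45,0,0,0,0.5],[0,0,-45,0,0,0,0.5],[0,0,-45,0,0,0,0.5],[0,0,-45,0,0,0,0.5],[0,0,-45,0,0,0,0.5]]'
python3 -m pendant '[[-45,1,0,0,0,0,1],[-45,1,0,0,0,0,1],[-45,2,0,0,0,0,1],[-45,2,0,0,0,0,1],[-42,2,0,0,0,0,1],[0,0,0,0,0,0,1],[0,0,0,0,0,0,1],[0,0,0,0,0,0,1],[0,0,0,0,0,0,1]]'
python3 - <<'E'
from h import *
a=shoot("top")
for n in ["jar_cover","mat","cover_knob"]: print(n,[(c,u.tolist(),ray(a,u,3).round(1)[:2].tolist()) for c,u in lm(a,n)[:2]])
p=shoot("wrist"); print(pose().round(3).tolist())
save(p,"w4")
for n,z in dict(slide_knob=211,feeder_face=164.5,mill_jar=0).items():
    print(n,[(c,u.tolist(),ray(p,u,z).round(1)[:2].tolist()) for c,u in lm(p,n)[:3]])
print([(d["p"],d["box"]) for d in spotter.look_for("draw_slide",p)])
E
```

```text
time: 11.35
ee_pos: [459.5, 320.3, 322.5]
tcp_rot: [0.0, 0.707, 0.707, 0.0]
contact_force: [0.3, 0.1, -0.1]
opening: 0.499
grasp_force: 0.0
time: 12.25
ee_pos: [468.1, 99.6, 320.3]
tcp_rot: [-0.0, 0.706, 0.708, 0.0]
contact_force: [0.4, 0.8, 0.1]
opening: 0.999
grasp_force: 0.0
jar_cover [(0.83, [131.3, 220.5], [447.1, 324.6]), (0.35, [248.8, 191.3], [548.6, -45.0])]
mat []
cover_knob [(0.8, [129.6, 217.4], [456.9, 330.4])]
[[-0.002, 1.0, -0.0, 468.094], [1.0, 0.002, 0.0, 99.174], [0.0, -0.0, -1.0, 320.226], [0.0, 0.0, 0.0, 1.0]]
slide_knob [(0.65, [280.2, 204.5], [471.6, 100.3])]
feeder_face [(0.74, [329.7, 185.3], [513.5, 101.9])]
mill_jar [(0.89, [318.4, 269.5], [530.4, -66.0])]
[(0.83, [302.0, 187.8, 68.4, 48.2])]
```

View pics/w4.png

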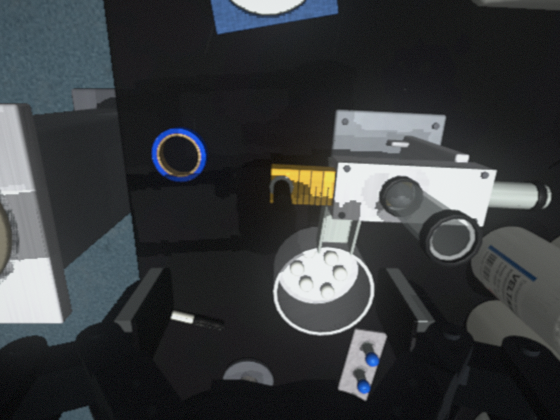

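The slide's knob is at (281,204) at the end of the yellow slide, and the guide face is at column 335. The feeder's yaw is about -3°. The open jar at (324,290) shows six white balls, and the cover is on the mat at the top. I'm going to the slide knob now.

```bash
python3 -m pendant '[[1,1,0,0,0,0,0.5],[0,0,30,0,0,0,0.5],[0,0,35,0,0,0,0.5],[0,0,35,0,0,0,0.5],[0,0,20,0,0,0,0.5],[0,0,10,0,0,0,0.5],[0,0,0,0,0,0,0.5],[0,0,0,0,0,0,0.5]]'
python3 -m pendant '[[0,0,0,0,0,0,0],[0,0,0,0,0,0,0],[0,0,0,0,0,0,0],[0,0,0,0,0,0,0],[0,0,0,0,0,0,0]]'
python3 - <<'E'
from h import *
p=shoot("wrist"); print(pose().round(3).tolist())
print(monitor.state()["contact_force"])
save(p,"w5")
for n,z in dict(feeder_face=164.5,mill_jar=0).items():
    print(n,[(c,u.tolist(),ray(p,u,z).round(1)[:2].tolist()) for c,u in lm(p,n)[:3]])
E
```

```text
time: 13.5
ee_pos: [470.1, 99.5, 191.2]
tcp_rot: [0.001, 0.707, 0.707, 0.001]
contact_force: [-0.5, 0.1, -0.2]
opening: 0.498
grasp_force: 0.0
time: 14.0
ee_pos: [471.1, 99.7, 191.9]
tcp_rot: [0.002, 0.707, 0.707, 0.002]
contact_force: [2.8, 0.2, 6.8]
opening: 0.144
grasp_force: 58.8
[[-0.001, 1.0, 0.005, 471.12], [1.0, 0.001, 0.001, 99.689], [0.001, 0.005, -1.0, 191.885], [0.0, 0.0, 0.0, 1.0]]
[ 3.27932774 -0.08217211  5.95723493]
feeder_face [(0.83, [366.6, 257.7], [515.5, 100.1])]
mill_jar []
```

View pics/w5.png

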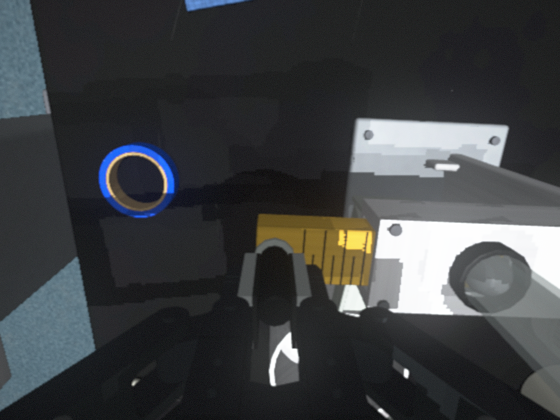

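The knob is held and the slide is at home. The guide face is at column 370 with no red line visible yet. I'm drawing it out.

```bash
python3 -m pendant '[[0.4,-7,0,0,0,0,0],[0.4,-7,0,0,0,0,0],[0.4,-7,0,0,0,0,0],[0.4,-7,0,0,0,0,0],[0,0,0,0,0,0,0],[0,0,0,0,0,0,0],[0,0,0,0,0,0,0]]'
python3 - <<'E'
from h import *
p=shoot("wrist"); print(pose()[:3,3].round(1),monitor.state()["contact_force"].__repr__())
save(p,"w6",(220,180,480,350),3)
i=p["img"].astype(int); m=(i[...,0]>i[...,1]+60)&(i[...,0]>i[...,2]+40)
r,c=np.where(m); print(len(c), [(cc,ray(p,(cc,rr),164.5)[:2].round(1).tolist()) for rr,cc in zip(r[::max(1,len(r)//8)],c[::max(1,len(r)//8)])])
print([(c,u.tolist(),ray(p,u,164.5).round(1)[:2].tolist()) for c,u in lm(p,"feeder_face")])
E
```

```text
time: 14.85
ee_pos: [444.2, 100.9, 191.9]
tcp_rot: [0.003, 0.707, 0.707, 0.003]
contact_force: [5.5, -0.2, 4.3]
opening: 0.141
grasp_force: 58.8
[444.2 101.  191.9] array([6.06039844, 0.29385735, 4.33841167])
271 [(np.int64(427), [516.4, 114.7]), (np.int64(428), [517.3, 111.1]), (np.int64(424), [516.0, 106.4]), (np.int64(425), [517.0, 102.6]), (np.int64(422), [516.1, 98.3]), (np.int64(423), [517.0, 95.0]), (np.int64(418), [515.0, 91.1]), (np.int64(419), [515.9, 87.8]), (np.int64(417), [515.4, 84.4])]
[(0.84, [421.2, 259.6], [515.5, 100.2])]
```

View pics/w6.png

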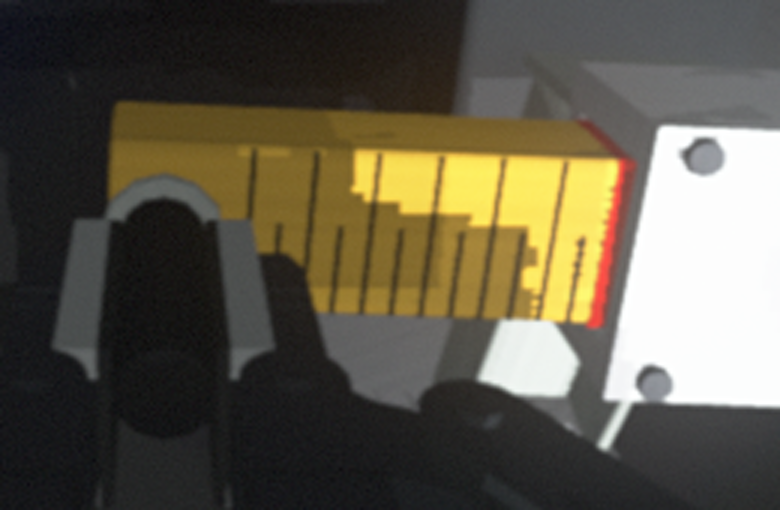

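The red line is just appearing at the guide face, around (424,260). I'll draw 2 mm more, hold, and measure.

```bash
python3 -m pendant '[[0.1,-2.5,0,0,0,0,0],[0,0,0,0,0,0,0],[0,0,0,0,0,0,0],[0,0,0,0,0,0,0]]'
python3 - <<'E'
from h import *
p=shoot("wrist"); print(pose()[:3,3].round(1),monitor.state()["contact_force"].__repr__())
save(p,"w7",(220,180,480,350),3)
i=p["img"].astype(int); m=(i[...,0]>i[...,1]+60)&(i[...,0]>i[...,2]+40)
r,c=np.where(m); print(len(c))
for rr in range(r.min(),r.max(),6):
    q=c[r==rr]; print(rr,len(q),ray(p,(q.mean(),rr),164.5)[:2].round(1) if len(q) else "")
E
```

```text
time: 15.35
ee_pos: [441.9, 101.0, 191.9]
tcp_rot: [0.003, 0.707, 0.707, 0.003]
contact_force: [6.4, 0.4, 4.0]
opening: 0.147
grasp_force: 58.7
[441.9 101.1 191.9] array([5.88191524, 0.49062324, 4.47621929])
413
221 1 [508.2 120.4]
227 0 
233 7 [515.2 114.3]
239 7 [515.1 111.2]
245 7 [515.1 108. ]
251 7 [515.  104.8]
257 7 [515.  101.6]
263 7 [514.9  98.4]
269 8 [514.6  95.1]
275 7 [514.3  91.8]
281 7 [514.2  88.4]
287 8 [513.9  85. ]
```

View pics/w7.png

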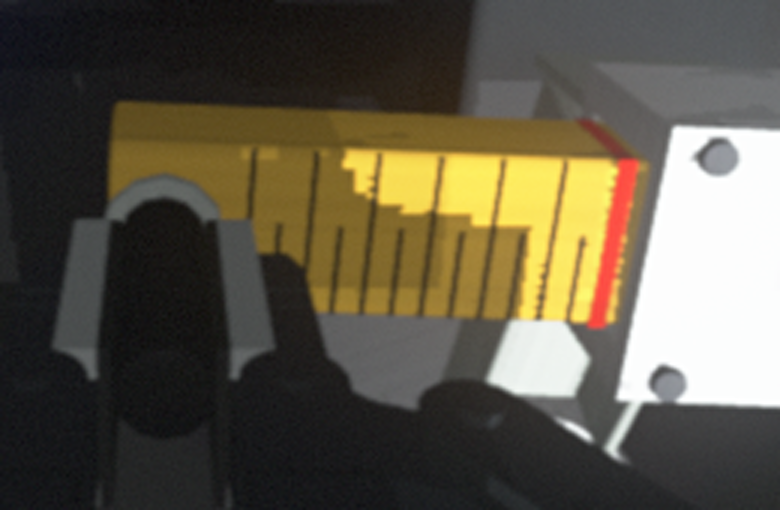

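The line is now fully out at the face, at crop (612,240), with about 1 mm of brass behind it, which is enough. I'm bringing it home and letting go.

```bash
python3 -m pendant '[[0,0,0,0,0,0,0],[-0.4,7.5,0,0,0,0,0],[-0.4,7.5,0,0,0,0,0],[-0.4,7.5,0,0,0,0,0],[-0.4,7,0,0,0,0,0],[0,0,0,0,0,0,0],[0,0,0,0,0,0,0.5],[0,0,0,0,0,0,0.5],[0,0,0,0,0,0,0.5],[0,0,0,0,0,0,0.5],[0,0,0,0,0,0,0.5]]'
python3 - <<'E'
from h import *
p=shoot("wrist"); print(pose()[:3,3].round(1),monitor.state()["contact_force"].__repr__())
save(p,"w8"); b=shoot("side"); i=b["img"][190:270,240:360,::-1]; cv2.imwrite("pics/s8.png",cv2.resize(i,None,fx=6,fy=6,interpolation=2))
print(lm(b,"grey_ball_0_center"),lm(p,"grey_ball_0_center"),lm(b,"mill_jar"))
E
```

```text
time: 16.5
ee_pos: [467.6, 99.6, 190.0]
tcp_rot: [-0.0, 0.707, 0.708, -0.0]
contact_force: [-0.0, -0.2, 0.2]
opening: 0.498
grasp_force: 0.0
[467.8  99.6 190. ] array([ 0.93218887,  0.76348293, -0.92473711])
[] [(0.77, array([328.7, 367.9]))] [(0.86, array([294.4, 243.9])), (0.66, array([291.3, 192.3]))]
```

View pics/s8.png

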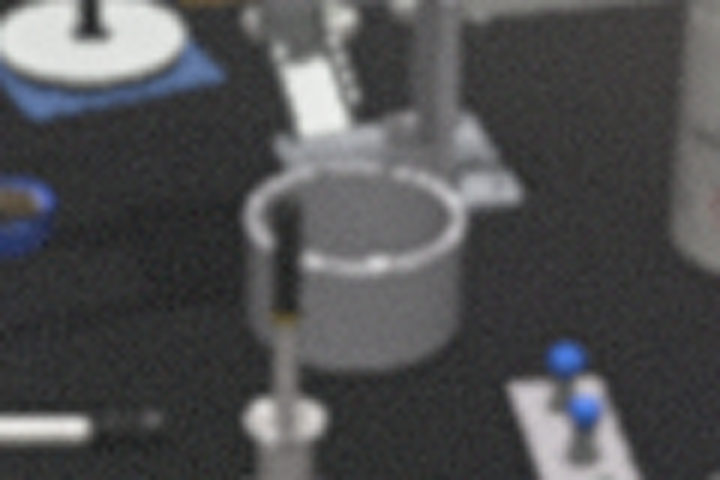

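The side view shows the jar in place, the chute empty, and the slide released. One grey ball is detected in the jar at wrist pixel (329,368). Now the second stroke.

```bash
python3 -m pendant '[[0,2.5,0,0,0,0,0.5],[0,0,0,0,0,0,0.5],[0,0,0,0,0,0,0],[0,0,0,0,0,0,0],[0,0,0,0,0,0,0],[0,0,0,0,0,0,0],[0,0,0,0,0,0,0]]'
python3 -m pendant '[[0.4,-7.5,0,0,0,0,0],[0.4,-7.5,0,0,0,0,0],[0.4,-7.5,0,0,0,0,0],[0.4,-7.5,0,0,0,0,0],[0,0,0,0,0,0,0],[0,0,0,0,0,0,0],[0,0,0,0,0,0,0]]'
python3 - <<'E'
from h import *
p=shoot("wrist"); print(pose()[:3,3].round(1),monitor.state()["contact_force"].__repr__())
i=p["img"].astype(int); m=(i[...,0]>i[...,1]+60)&(i[...,0]>i[...,2]+40)
r,c=np.where(m); print(len(c))
for rr in range(230,290,12):
    q=c[r==rr]; print(rr,len(q),ray(p,(q.mean(),rr),164.5)[:2].round(1) if len(q) else "")
E
```

```text
time: 17.45
ee_pos: [471.5, 99.7, 190.6]
tcp_rot: [0.001, 0.707, 0.707, 0.001]
contact_force: [2.8, 0.8, 0.3]
opening: 0.144
grasp_force: 58.5
time: 18.15
ee_pos: [442.2, 101.1, 190.6]
tcp_rot: [0.001, 0.707, 0.707, 0.001]
contact_force: [5.2, 0.2, -2.0]
opening: 0.147
grasp_force: 58.6
[442.3 101.  190.6] array([ 6.09670839,  1.02287167, -1.29464811])
418
230 0 
242 6 [515.5 110.3]
254 7 [515.2 104. ]
266 8 [514.8  97.6]
278 7 [514.4  91. ]
```

```bash
python3 -m pendant '[[0,0,0,0,0,0,0],[-0.4,7.5,0,0,0,0,0],[-0.4,7.5,0,0,0,0,0],[-0.4,7.5,0,0,0,0,0],[-0.4,7,0,0,0,0,0],[0,0,0,0,0,0,0],[0,0,0,0,0,0,0.5],[0,0,0,0,0,0,0.5],[0,0,0,0,0,0,0.5]]'
python3 -m pendant '[[0,0,-20,0,0,0,0.5],[0,0,-30,0,0,0,0.5],[0,0,-40,0,0,0,0.5],[0,0,-40,0,0,0,0.5],[-45,20,0,0,0,0,0.5],[-45,20,0,0,0,0,0.5],[-45,10,0,0,0,0,0.5],[0,0,0,0,0,0,0.5],[0,0,0,0,0,0,0.5],[0,0,0,0,0,0,0.5]]'
python3 - <<'E'
from h import *
p=shoot("wrist"); print(pose().round(3).tolist())
save(p,"w9")
for n,z in dict(slide_knob=211,mill_jar=0,white_ball_0_center=15,grey_ball_0_center=15,blue_ball_0_center=34,ball_tray=0,rod_stand=0).items():
    print(n,[(c,u.tolist(),ray(p,u,z).round(1)[:2].tolist()) for c,u in lm(p,n)[:8]])
E
```

```text
time: 19.1
ee_pos: [468.5, 99.5, 189.6]
tcp_rot: [-0.001, 0.707, 0.708, -0.001]
contact_force: [0.5, 0.2, 0.1]
opening: 0.501
grasp_force: 0.0
time: 20.1
ee_pos: [519.4, -34.4, 320.0]
tcp_rot: [-0.001, 0.707, 0.708, -0.0]
contact_force: [-1.6, 0.4, 0.3]
opening: 0.5
grasp_force: 0.0
[[-0.002, 1.0, -0.001, 519.532], [1.0, 0.002, 0.001, -34.082], [0.001, -0.001, -1.0, 320.171], [0.0, 0.0, 0.0, 1.0]]
slide_knob []
mill_jar [(0.59, [285.4, 176.0], [533.0, -63.1])]
white_ball_0_center [(0.72, [327.9, 294.2], [593.9, -230.0])]
grey_ball_0_center [(0.55, [277.5, 212.4], [522.7, -108.0])]
blue_ball_0_center []
ball_tray [(0.67, [329.0, 293.9], [598.1, -239.0])]
rod_stand [(0.72, [163.3, 375.2], [342.6, -386.7]), (0.68, [211.1, 305.7], [425.4, -259.0]), (0.41, [277.5, 212.6], [522.8, -113.6])]
```

View pics/w9.png

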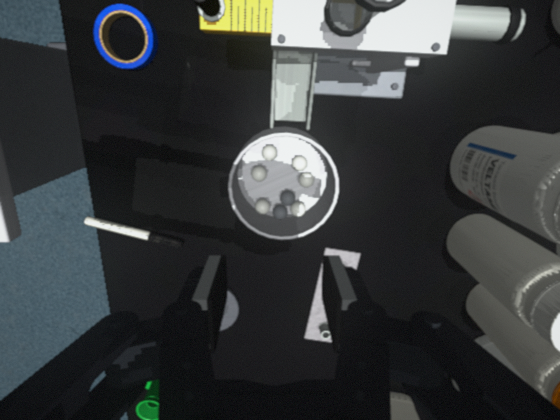

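Both grey balls are in the jar, at (288,197) and (279,211), along with six white ones, and the slide is home. Next I look over the ball stand.

```bash
python3 -m pendant '[[-40,20,-0,0,0,0,1],[-40,20,0,0,0,0,1],[-40,20,20,0,0,0,1],[-36,20,40,0,0,0,1],[0,0,40,0,0,0,1],[0,0,20,0,0,0,1],[0,0,0,0,0,0,1],[0,0,0,0,0,0,1],[0,0,0,0,0,0,1]]'
python3 - <<'E'
from h import *
p=shoot("wrist"); print(pose().round(3).tolist())
save(p,"w10")
for n,z in dict(blue_ball_0_center=34,ball_tray=0).items():
    print(n,[(c,u.tolist(),ray(p,u,z).round(1)[:2].tolist()) for c,u in lm(p,n)[:8]])
i=p["img"].astype(int); m=((i[...,2]>i[...,0]+60)&(i[...,2]>i[...,1]+40)).astype(np.uint8)
n,l,s,c=cv2.connectedComponentsWithStats(m)
for k in range(1,n):
    if s[k,4]>60: print(s[k],c[k],ray(p,c[k],34)[:2].round(1))
E
```

```text
time: 21.4
ee_pos: [599.0, -186.8, 207.6]
tcp_rot: [0.002, 0.707, 0.708, 0.001]
contact_force: [1.0, 0.2, -0.2]
opening: 1.002
grasp_force: 0.0
[[-0.002, 1.0, 0.004, 598.995], [1.0, 0.002, -0.002, -186.731], [-0.002, 0.004, -1.0, 207.688], [0.0, 0.0, 0.0, 1.0]]
blue_ball_0_center [(0.31, [109.0, 240.4], [445.6, -242.1])]
ball_tray [(0.73, [273.6, 225.3], [598.5, -240.7])]
[277 180  18  19 255] [285.65882353 189.41960784] [ 609.2 -193.1]
[267 231  19  19 293] [275.99658703 240.06143345] [ 600.7 -242. ]
```

View pics/w10.png

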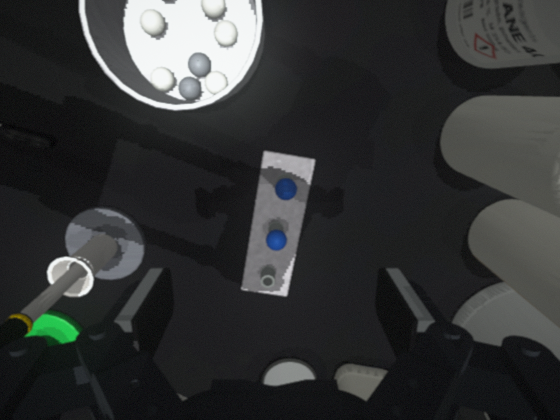

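There are only two blue balls, at (286,189) and (276,240). The third cup at (267,279) is empty. I'm picking up the first one.

```bash
python3 -m pendant '[[-6,10,20,0,0,0,0.6],[0,0,40,0,0,0,0.6],[0,0,45,0,0,0,0.6],[0,0,45,0,0,0,0.6],[0,0,20,0,0,0,0.6],[0,0,7.5,0,0,0,0.6],[0,0,0,0,0,0,0.6],[0,0,0,0,0,0,0.6]]'
python3 -m pendant '[[0,0,0,0,0,0,0],[0,0,0,0,0,0,0],[0,0,0,0,0,0,0],[0,0,0,0,0,0,0],[0,0,0,0,0,0,0],[0,0,-15,0,0,0,0],[0,0,-40,0,0,0,0],[0,0,-40,0,0,0,0],[0,0,-30,0,0,0,0],[0,0,0,0,0,0,0]]'
```

```text
time: 22.35
ee_pos: [609.4, -193.2, 29.8]
tcp_rot: [0.002, 0.707, 0.708, 0.001]
contact_force: [-0.1, 0.3, 0.3]
opening: 0.6
grasp_force: 0.0
time: 23.35
ee_pos: [610.6, -193.8, 158.4]
tcp_rot: [0.005, 0.707, 0.708, 0.002]
contact_force: [0.7, 0.5, -0.0]
opening: 0.192
grasp_force: 58.8
```

```bash
python3 -m pendant '[[33,-21,0,0,0,0,0],[33,-21,0,0,0,0,0],[33,-21,0,0,0,0,0],[34,-21,0,0,0,0,0],[0,0,0,0,0,0,0],[0,0,0,0,0,0,0],[0,0,40,0,0,0,0],[0,0,40,0,0,0,0],[0,0,25,0,0,0,0],[0,0,5,0,0,0,0],[0,0,0,0,0,0,0],[0,0,0,0,0,0,0]]'
python3 -m pendant '[[0,0,0,0,0,0,0.35],[0,0,0,0,0,0,0.35],[0,0,0,0,0,0,0.35],[0,0,-20,0,0,0,0.35],[0,0,-40,0,0,0,0.35],[0,0,-40,0,0,0,0.35],[0,0,-20,0,0,0,0.35],[-45,18,0,0,0,0,0.6],[-45,19,0,0,0,0,0.6],[-45,18,0,0,0,0,0.6],[-46,18,0,0,0,0,0.6],[0,0,0,0,0,0,0.6]]'
python3 -m pendant '[[0,0,0,0,0,0,0.6],[0,0,0,0,0,0,0.6]]'
```

```text
time: 24.55
ee_pos: [525.3, -60.5, 43.9]
tcp_rot: [0.001, 0.707, 0.707, 0.001]
contact_force: [-0.2, -0.3, 0.4]
opening: 0.193
grasp_force: 58.8
time: 25.75
ee_pos: [599.4, -247.1, 163.0]
tcp_rot: [0.003, 0.708, 0.706, -0.0]
contact_force: [-0.7, -0.4, -0.2]
opening: 0.602
grasp_force: 0.0
time: 25.95
ee_pos: [596.2, -239.5, 162.9]
tcp_rot: [-0.001, 0.707, 0.708, 0.0]
contact_force: [0.4, 0.4, 0.7]
opening: 0.599
grasp_force: 0.0
```

```bash
python3 -m pendant '[[-2.5,4.5,20,0,0,0,0.6],[0,0,40,0,0,0,0.6],[0,0,45,0,0,0,0.6],[0,0,20,0,0,0,0.6],[0,0,8,0,0,0,0.6],[0,0,0,0,0,0,0.6],[0,0,0,0,0,0,0.6]]'
python3 -m pendant '[[0,0,0,0,0,0,0],[0,0,0,0,0,0,0],[0,0,0,0,0,0,0],[0,0,0,0,0,0,0],[0,0,0,0,0,0,0],[0,0,-15,0,0,0,0],[0,0,-40,0,0,0,0],[0,0,-40,0,0,0,0],[0,0,-30,0,0,0,0],[0,0,0,0,0,0,0]]'
```

```text
time: 26.65
ee_pos: [602.5, -242.9, 31.6]
tcp_rot: [0.001, 0.706, 0.708, 0.0]
contact_force: [-0.1, -0.5, -0.0]
opening: 0.604
grasp_force: 0.0
time: 27.65
ee_pos: [604.3, -244.7, 160.7]
tcp_rot: [0.005, 0.707, 0.707, 0.002]
contact_force: [1.5, -0.1, 0.2]
opening: 0.194
grasp_force: 58.6
```

```bash
python3 -m pendant '[[36,-15,0,0,0,0,0],[37,-15,0,0,0,0,0],[37,-15,0,0,0,0,0],[36,-15,0,0,0,0,0],[36,-15,0,0,0,0,0],[0,0,0,0,0,0,0],[0,0,40,0,0,0,0],[0,0,40,0,0,0,0],[0,0,27,0,0,0,0],[0,0,5,0,0,0,0],[0,0,0,0,0,0,0],[0,0,0,0,0,0,0]]'
python3 -m pendant '[[0,0,0,0,0,0,0.35],[0,0,0,0,0,0,0.35],[0,0,0,0,0,0,0.35],[0,0,-20,0,0,0,0.35],[0,0,-40,0,0,0,0.35],[0,0,-40,0,0,0,0.35],[0,0,-40,0,0,0,0.35],[0,0,-40,0,0,0,0.35],[0,0,-40,0,0,0,0.35],[10,0,-30,0,0,0,0.6],[0,0,0,0,0,0,0.6],[0,0,0,0,0,0,0.6]]'
python3 -m pendant '[[0,0,0,0,0,0,1],[0,0,0,0,0,0,1]]'
python3 - <<'E'
from h import *
p=shoot("wrist"); print(pose().round(3).tolist())
save(p,"w11")
for n,z in dict(mill_jar=0,rod_stand=0,stir_rod=10).items():
    print(n,[(c,u.tolist(),ray(p,u,z).round(1)[:2].tolist()) for c,u in lm(p,n)[:8]])
E
```

```text
time: 28.85
ee_pos: [527.5, -61.8, 44.0]
tcp_rot: [0.001, 0.707, 0.707, 0.001]
contact_force: [-0.2, -0.0, -0.1]
opening: 0.192
grasp_force: 58.6
time: 30.05
ee_pos: [526.2, -51.1, 293.8]
tcp_rot: [0.001, 0.707, 0.708, 0.001]
contact_force: [-0.4, 0.5, -0.6]
opening: 0.599
grasp_force: 0.0
time: 30.25
ee_pos: [525.4, -51.2, 291.4]
tcp_rot: [-0.001, 0.707, 0.707, -0.001]
contact_force: [0.1, -0.1, 0.3]
opening: 0.913
grasp_force: 0.0
[[-0.001, 1.0, -0.003, 525.568], [1.0, 0.001, 0.001, -51.231], [0.001, -0.003, -1.0, 291.49], [0.0, 0.0, 0.0, 1.0]]
mill_jar [(0.92, [278.9, 167.6], [529.6, -62.7]), (0.72, [285.8, 190.9], [538.2, -92.1]), (0.33, [294.4, 152.9], [548.1, -44.9]), (0.24, [251.8, 161.5], [496.9, -55.3])]
rod_stand [(0.98, [212.7, 320.2], [437.6, -280.2])]
stir_rod []
```

View pics/w11.png

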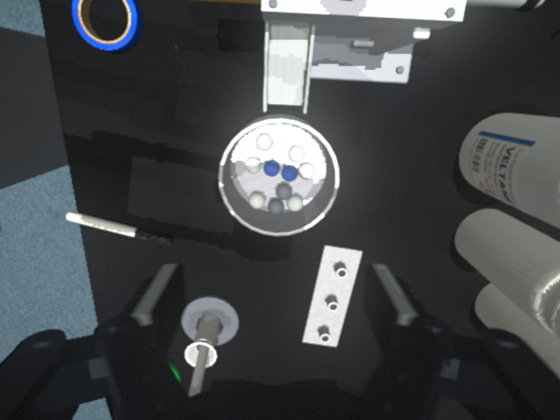

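The picture shows both blue balls at (272,168) and (289,173), both grey ones, and six white balls in the jar. The stand is empty. The rod stand at (210,320) now reads (437,-280), about 20 mm from before, so it may have been knocked. I've used up my picture views, so from here I go by numbers. I'll measure the rod from above it.

```bash
python3 -m pendant '[[-44,-12,-4,0,0,0,1],[-44,-12,-4,0,0,0,1],[-44,-13,-4,0,0,0,1],[-44,-12,-4,0,0,0,1],[-44,-13,-4,0,0,0,1],[-44,-13,-4,0,0,0,1],[-45,-13,-4,0,0,0,1],[0,0,0,0,0,0,1],[0,0,0,0,0,0,1],[0,0,0,0,0,0,1],[0,0,0,0,0,0,1]]'
python3 - <<'E'
from h import *
p=shoot("wrist"); a=shoot("top"); b=shoot("side"); print(pose().round(3).tolist())
save(p,"w12")
for q in (p,a,b):
  for n,z in dict(rod_stand=0,stir_rod=10).items():
    print(n,[(c,u.tolist(),ray(q,u,z).round(1)[:2].tolist()) for c,u in lm(q,n)[:4]])
  print([(round(d["p"],2),np.round(d["box"])) for d in spotter.cut_out("stir_rod",q)])
  i=q["img"].astype(int); m=((i[...,0]>i[...,2]+60)&(i[...,1]>i[...,2]+40)).astype(np.uint8)
  n,l,s,c=cv2.connectedComponentsWithStats(m)
  for k in range(1,n):
    if s[k,4]>5: print("yel",s[k],c[k],ray(q,c[k],132)[:2].round(1))
E
```

```text
time: 31.55
ee_pos: [438.9, -359.0, 320.8]
tcp_rot: [-0.0, 0.706, 0.708, 0.0]
contact_force: [0.1, -0.2, -1.0]
opening: 1.0
grasp_force: 0.0
[[-0.003, 1.0, 0.0, 438.986], [1.0, 0.003, 0.0, -359.205], [0.0, 0.0, -1.0, 321.077], [0.0, 0.0, 0.0, 1.0]]
rod_stand [(0.94, [271.2, 88.3], [434.6, -279.0]), (0.89, [203.0, 171.1], [345.8, -381.5]), (0.77, [337.5, 300.0], [531.4, -574.4])]
stir_rod [(0.98, [271.8, 85.7], [435.4, -276.2])]
[(0.61, array([278.,  98.,  27.,  30.]))]
yel [270  85   4   2   6] [271.16666667  85.33333333] [ 435.6 -277.1]
rod_stand [(0.86, [353.1, 257.1], [346.4, -381.2]), (0.81, [325.0, 228.9], [434.0, -290.6])]
stir_rod [(0.4, [322.3, 226.7], [440.4, -280.9]), (0.39, [206.3, 184.1], [567.8, 90.2])]
[]
yel [230  20  28  28 617] [243.57374392  33.31604538] [1009.1  -24.3]
yel [ 11  45  24  22 403] [22.36228288 55.4044665 ] [924.2 628.8]
yel [235  53  29  28 637] [249.1255887   66.48037677] [907.9 -43.6]
yel [308  74  25  25 489] [319.55419223  85.67689162] [ 854.9 -254.3]
yel [ 40  83  21  20 319] [49.52664577 92.85579937] [813.  542.4]
yel [189 195  12  20 151] [195.2781457  202.52317881] [498.2 102.4]
rod_stand [(0.97, [358.6, 339.9], [529.6, -578.7]), (0.69, [271.3, 305.8], [344.6, -377.5]), (0.56, [290.7, 284.2], [429.1, -293.5])]
stir_rod []
[(0.48, array([293., 245.,   7.,  39.])), (0.25, array([298., 198.,  52.,  52.]))]
yel [326 117  11   9  79] [331.05063291 121.07594937] [994.1 835.3]
yel [318 134   5   4  16] [320.  135.5] [859.7 635.5]
yel [404 166  13   9  87] [410.40229885 169.55172414] [1067.9  140.2]
yel [383 174  21  10 163] [392.94478528 178.49079755] [957.8  79.4]
yel [270 183   5   5  15] [272.26666667 185.53333333] [490.3 146.5]
yel [398 202  21  10 168] [408.51190476 206.29761905] [ 898.2 -149.1]
```

```bash
python3 - <<'E'
import cv2,numpy as np
i=cv2.imread("pics/w12.png",0)
print("    "+" ".join(f"{c:3d}" for c in range(250,310,2)))
for r in range(66,130,2): print(r,"".join(f"{v:4d}" for v in i[r,250:310:2]))
E
```

```text
250 252 254 256 258 260 262 264 266 268 270 272 274 276 278 280 282 284 286 288 290 292 294 296 298 300 302 304 306 308
66  216 217 219 218 220 218 218 218 223 234 247 248 238 218 207 216 217 219 219 219 219 218 219 215 171  83  64  65  62  62
68  220 220 219 220 220 216 229 255 255 255 255 255 255 255 255 241 198 206 218 218 217 217 217 216 205 146  65  64  62  62
70  216 215 213 206 207 247 255 255 255 255 253 253 255 255 255 255 253 204 205 216 219 217 216 217 216 189  91  63  63  62
72  214 214 203 204 249 255 255 253 245 244 241 241 242 243 250 255 255 255 216 195 212 213 212 211 211 198 130  61  63  63
74  207 200 194 244 255 255 252 244 242 242 241 240 240 241 242 246 255 255 255 193 198 213 216 214 214 212 169  74  64  63
76  204 196 210 255 255 251 245 244 242 243 247 248 244 240 242 243 247 255 255 228 194 215 216 215 215 215 199 110  64  64
78  204 198 247 255 255 247 245 244 251 255 243 238 252 254 245 243 245 252 255 255 191 200 209 211 211 211 206 135  62  64
80  199 208 255 255 251 248 247 251 248 147 124 117 122 207 254 236 234 237 255 255 226 193 194 207 217 217 214 
[... 2302 characters left out ...]
 94  93 103 152 167 155 118  75  57  59  57  58  57  56  57  56  56  57  54
120   64  62  64  63  59  60  69  96 108 119 115 123 110  94 102  90  70  58  58  56  58  58  57  55  56  56  56  57  56  55
122   61  59  58  61  57  59  59  59  61  59  61  62  62  58  57  57  59  56  57  57  58  57  55  54  55  57  55  55  55  54
124   60  59  60  58  59  60  60  58  58  59  58  60  59  56  58  57  58  56  58  58  57  56  56  55  55  54  52  54  54  54
126   57  58  60  58  59  61  59  57  57  59  59  57  58  57  57  57  55  59  55  55  56  54  55  55  54  53  52  54  52  53
128   58  59  57  58  57  57  57  58  59  58  56  57  55  57  58  56  56  57  57  55  55  56  54  53  53  53  55  52  53  53
```

```bash
python3 - <<'E'
from h import *
p=shoot("wrist")
print(ray(p,(271.7,86),73),ray(p,(278.4,100.3),200),ray(p,(271.2,88.3),0),ray(p,(273,82),132), pose()[:3,3])
E
```

```text
[ 435.46700174 -278.5814082    73.        ] [ 440.7977168  -288.88791192  200.        ] [ 434.38456006 -280.58862662    0.        ] [ 436.96041978 -275.86914868  132.        ] [ 438.55684762 -360.31717951  320.89790462]
```

```bash
python3 -m pendant '[[23,1,28,0,0,0,1],[23,1,28,0,0,0,1],[23,1.5,30,0,0,0,1],[0,0,0,2.1,3.9,0,1],[0,0,0,0,0,0,1],[0,0,0,0,0,0,1],[0,0,0,0,0,0,1]]'
python3 - <<'E'
from h import *
T=pose(); print(T.round(3).tolist())
G=np.array([439.5,-286.2,160]); print("tool shift",(T[:3,:3].T@(G-T[:3,3])).round(1))
p=shoot("wrist"); print([(round(d["p"],2),np.round(d["box"])) for d in spotter.cut_out("stir_rod",p)],proj(p,[440.8,-288.9,200]))
E
```

```text
time: 32.9
ee_pos: [442.8, -292.4, 236.2]
tcp_rot: [-0.035, 0.706, 0.707, 0.011]
contact_force: [-0.7, -0.3, 0.1]
opening: 1.0
grasp_force: 0.0
[[0.001, 0.999, -0.034, 442.812], [0.998, 0.002, 0.065, -292.432], [0.065, -0.034, -0.997, 236.207], [0.0, 0.0, 0.0, 1.0]]
tool shift [ 1.2 -0.7 76.5]
[(0.81, array([274., 214.,  30.,  90.]))] [273.89533115 248.42760626]
```

```bash
python3 -m pendant '[[1,-0.5,20,0,0,0,1],[0,0,25,0,0,0,1],[0,0,25,0,0,0,1],[0,0,6.5,0,0,0,1],[0,0,0,0,0,0,1],[0,0,0,0,0,0,1]]'
python3 -m pendant '[[0,0,0,0,0,0,0],[0,0,0,0,0,0,0],[0,0,0,0,0,0,0],[0,0,0,0,0,0,0],[0,0,0,0,0,0,0],[0,0,0,0,0,0,0],[0,0,0,0,0,0,0],[0,0,0,0,0,0,0]]'
```

```text
time: 33.6
ee_pos: [439.5, -285.9, 160.0]
tcp_rot: [-0.036, 0.706, 0.707, 0.011]
contact_force: [0.5, 0.3, 0.5]
opening: 1.0
grasp_force: 0.0
time: 34.4
ee_pos: [438.9, -285.3, 159.0]
tcp_rot: [-0.037, 0.706, 0.707, 0.011]
contact_force: [0.8, 0.2, 2.1]
opening: 0.17
grasp_force: 58.3
```

```bash
python3 -m pendant '[[0,0,-10,0,0,0,0],[0,0,-20,0,0,0,0],[0,0,-30,0,0,0,0],[0,0,-35,0,0,0,0],[0,0,-35,0,0,0,0],[0,0,0,-2.1,-3.9,0,0],[0,0,0,0,0,0,0],[0,0,0,0,0,0,0],[0,0,0,0,0,0,0]]'
python3 - <<'E'
from h import *
T=pose(); print(T.round(3).tolist())
p=shoot("wrist"); save(p,"w13")
for d in spotter.cut_out("stir_rod",p)[:1]:
    m=d["pixels"]; r,c=np.where(m); print(d["p"],d["box"])
    for rr in range(r.min(),r.max()+1,8): q=c[r==rr]; print(rr,q.min(),q.max())
for h in (-20,20,60,100,150): print(h,proj(p,T[:3,3]+T[:3,2]*h))
print([(c,u.tolist(),ray(p,u,0).round(1)[:2].tolist()) for c,u in lm(p,"rod_stand")[:3]])
E
```

```text
time: 35.3
ee_pos: [443.1, -293.7, 287.4]
tcp_rot: [-0.001, 0.707, 0.707, 0.0]
contact_force: [-0.3, 0.1, -1.7]
opening: 0.17
grasp_force: 58.6
[[-0.001, 1.0, -0.002, 443.075], [1.0, 0.001, 0.002, -293.728], [0.002, -0.002, -1.0, 287.423], [0.0, 0.0, 0.0, 1.0]]
0.62 [274.2, 281.6, 48.1, 188.1]
187 274 277
195 268 282
203 268 283
211 267 283
219 267 284
227 266 284
235 265 285
243 265 285
251 263 286
259 260 290
267 260 290
275 258 291
283 256 291
291 257 292
299 256 293
307 254 294
315 255 295
323 253 296
331 252 296
339 251 297
347 250 298
355 249 298
363 252 296
371 258 290
-20 [276.16571128 319.26551233]
20 [275.68471359 265.96610474]
60 [275.38477113 232.72944774]
100 [275.17984835 210.02193202]
150 [274.99989807 190.08162123]
[(0.75, [196.4, 225.5], [343.5, -378.5]), (0.66, [268.7, 145.5], [435.4, -277.6])]
```

```bash
python3 - <<'E'
from h import *
p=shoot("wrist"); T=np.array([[-0.001,1,-0.003,525.568],[1,0.001,0.001,-51.231],[0.001,-0.003,-1,291.49],[0,0,0,1]])
p["C"]=np.linalg.inv(T@p["mount"])
for n,u in dict(w=(264,142),w2=(297,153),w3=(254,164),w4=(306,171),w5=(257,201),w6=(295,203),b1=(272,168),b2=(289,173),g1=(284,191),g2=(277,206)).items():
    X=ray(p,u,15)[:2]; d=X-[526.8,-60.5]; print(n,X.round(),"r",np.hypot(*d).round(),"ang",np.degrees(np.arctan2(d[1],d[0])).round())
X=[ray(p,u,70)[:2] for u in ((219,175),(339,175),(279,116),(279,236))]; print(np.round(X,1), ray(p,(279,176),70))
T=pose(); print(T[:3,3])
E
```

```text
w [512. -30.] r 34.0 ang 115.0
w2 [550. -42.] r 30.0 ang 38.0
w3 [501. -55.] r 27.0 ang 169.0
w4 [561. -64.] r 35.0 ang -5.0
w5 [ 503. -100.] r 46.0 ang -120.0
w6 [ 549. -103.] r 48.0 ang -62.0
b1 [522. -60.] r 5.0 ang 174.0
b2 [541. -66.] r 16.0 ang -20.0
g1 [536. -88.] r 29.0 ang -72.0
g2 [ 527. -107.] r 46.0 ang -89.0
[[ 468.2  -55.3]
 [ 590.   -55.3]
 [ 528.9    3. ]
 [ 529.4 -122.4]] [529.14326901 -56.36964875  70.        ]
[ 443.39862655 -294.08387784  287.49501119]
```

```bash
python3 -m pendant '[[36,9,0,0,0,0,0],[36,9,0,0,0,0,0],[36,9,0,0,0,0,0],[36,9,0,0,0,0,0],[36,9,0,0,0,0,0],[36,9,0,0,0,0,0],[0,0,0,0,0,0,0],[0,0,0,0,0,0,0],[0,0,40,0,0,0,0],[0,0,35,0,0,0,0],[0,0,25,0,0,0,0],[0,0,0,0,0,0,0]]'
python3 -m pendant '[[0,0,10,0,0,0,0],[0,0,8,0,0,0,0],[0,0,5,0,0,0,0],[0,0,3,0,0,0,0],[0,0,0,0,0,0,0],[0,0,0,0,0,0,0]]'
```

```text
time: 36.7
ee_pos: [494.3, -78.6, 184.9]
tcp_rot: [-0.004, 0.707, 0.707, -0.002]
contact_force: [-0.2, -0.5, -0.3]
opening: 0.17
grasp_force: 58.7
time: 37.3
ee_pos: [497.5, -77.9, 162.7]
tcp_rot: [0.0, 0.707, 0.708, 0.0]
contact_force: [0.5, 0.4, 0.0]
opening: 0.171
grasp_force: 58.7
```

```bash
python3 -m pendant '[[0,0,2.5,0,0,0,0],[0,0,2,0,0,0,0],[0,0,0,0,0,0,0],[0,0,0,0,0,0,0]]'
python3 -m pendant '[[-7.2,5.6,0,0,0,0,0],[-5.6,7.2,0,0,0,0,0],[-3.5,8.4,0,0,0,0,0],[-1.2,9.1,0,0,0,0,0],[1.2,9.1,0,0,0,0,0],[3.5,8.4,0,0,0,0,0],[5.6,7.2,0,0,0,0,0],[7.2,5.6,0,0,0,0,0],[8.4,3.5,0,0,0,0,0],[9.1,1.2,0,0,0,0,0],[9.1,-1.2,0,0,0,0,0],[8.4,-3.5,0,0,0,0,0]]'
python3 -m pendant '[[7.2,-5.6,0,0,0,0,0],[5.6,-7.2,0,0,0,0,0],[3.5,-8.4,0,0,0,0,0],[1.2,-9.1,0,0,0,0,0],[-1.2,-9.1,0,0,0,0,0],[-3.5,-8.4,0,0,0,0,0],[-5.6,-7.2,0,0,0,0,0],[-7.2,-5.6,0,0,0,0,0],[-8.4,-3.5,0,0,0,0,0],[-9.1,-1.2,0,0,0,0,0],[-9.1,1.2,0,0,0,0,0],[-8.4,3.5,0,0,0,0,0]]'
```

```text
time: 37.7
ee_pos: [497.2, -77.8, 157.8]
tcp_rot: [-0.0, 0.707, 0.708, 0.0]
contact_force: [-1.0, 0.7, -0.4]
opening: 0.167
grasp_force: 58.7
time: 38.9
ee_pos: [558.9, -42.3, 158.4]
tcp_rot: [0.001, 0.707, 0.708, 0.001]
contact_force: [0.2, -0.1, -0.2]
opening: 0.17
grasp_force: 58.6
time: 40.1
ee_pos: [497.8, -78.3, 158.1]
tcp_rot: [-0.0, 0.707, 0.707, 0.001]
contact_force: [1.9, 2.4, 0.8]
opening: 0.169
grasp_force: 59.2
```

```bash
python3 -m pendant '[[-7.2,5.6,0,0,0,0,0],[-5.6,7.2,0,0,0,0,0],[-3.5,8.4,0,0,0,0,0],[-1.2,9.1,0,0,0,0,0],[1.2,9.1,0,0,0,0,0],[3.5,8.4,0,0,0,0,0],[5.6,7.2,0,0,0,0,0],[7.2,5.6,0,0,0,0,0],[8.4,3.5,0,0,0,0,0],[9.1,1.2,0,0,0,0,0],[9.1,-1.2,0,0,0,0,0],[8.4,-3.5,0,0,0,0,0]]'
python3 -m pendant '[[7.2,-5.6,0,0,0,0,0],[5.6,-7.2,0,0,0,0,0],[3.5,-8.4,0,0,0,0,0],[1.2,-9.1,0,0,0,0,0],[-1.2,-9.1,0,0,0,0,0],[-3.5,-8.4,0,0,0,0,0],[-5.6,-7.2,0,0,0,0,0],[-7.2,-5.6,0,0,0,0,0],[-8.4,-3.5,0,0,0,0,0],[-9.1,-1.2,0,0,0,0,0],[-9.1,1.2,0,0,0,0,0],[-8.4,3.5,0,0,0,0,0]]'
python3 -m pendant '[[-7.2,5.6,0,0,0,0,0],[-5.6,7.2,0,0,0,0,0],[-3.5,8.4,0,0,0,0,0],[-1.2,9.1,0,0,0,0,0],[1.2,9.1,0,0,0,0,0],[3.5,8.4,0,0,0,0,0],[5.6,7.2,0,0,0,0,0],[7.2,5.6,0,0,0,0,0],[8.4,3.5,0,0,0,0,0],[9.1,1.2,0,0,0,0,0],[9.1,-1.2,0,0,0,0,0],[8.4,-3.5,0,0,0,0,0]]'
python3 -m pendant '[[7.2,-5.6,0,0,0,0,0],[5.6,-7.2,0,0,0,0,0],[3.5,-8.4,0,0,0,0,0],[1.2,-9.1,0,0,0,0,0],[-1.2,-9.1,0,0,0,0,0],[-3.5,-8.4,0,0,0,0,0],[-5.6,-7.2,0,0,0,0,0],[-7.2,-5.6,0,0,0,0,0],[-8.4,-3.5,0,0,0,0,0],[-9.1,-1.2,0,0,0,0,0],[-9.1,1.2,0,0,0,0,0],[-8.4,3.5,0,0,0,0,0]]'
python3 -m pendant '[[-7.2,5.6,0,0,0,0,0],[-5.6,7.2,0,0,0,0,0],[-3.5,8.4,0,0,0,0,0],[-1.2,9.1,0,0,0,0,0],[1.2,9.1,0,0,0,0,0],[3.5,8.4,0,0,0,0,0],[5.6,7.2,0,0,0,0,0],[7.2,5.6,0,0,0,0,0],[8.4,3.5,0,0,0,0,0],[9.1,1.2,0,0,0,0,0],[9.1,-1.2,0,0,0,0,0],[8.4,-3.5,0,0,0,0,0]]'
python3 -m pendant '[[7.2,-5.6,0,0,0,0,0],[5.6,-7.2,0,0,0,0,0],[3.5,-8.4,0,0,0,0,0],[1.2,-9.1,0,0,0,0,0],[-1.2,-9.1,0,0,0,0,0],[-3.5,-8.4,0,0,0,0,0],[-5.6,-7.2,0,0,0,0,0],[-7.2,-5.6,0,0,0,0,0],[-8.4,-3.5,0,0,0,0,0],[-9.1,-1.2,0,0,0,0,0],[-9.1,1.2,0,0,0,0,0],[-8.4,3.5,0,0,0,0,0]]'
python3 - <<'E'
from h import *
p=shoot("wrist"); save(p,"w14"); print(pose()[:3,3])
print([(c,u.tolist(),ray(p,u,0).round(1)[:2].tolist()) for c,u in lm(p,"mill_jar")[:3]])
print([(c,u.tolist(),ray(p,u,15).round(1)[:2].tolist()) for c,u in lm(p,"white_ball_0_center")[:8]])
E
```

```text
time: 41.3
ee_pos: [558.3, -43.2, 158.3]
tcp_rot: [0.002, 0.706, 0.708, -0.0]
contact_force: [-0.5, -5.6, -0.4]
opening: 0.171
grasp_force: 58.8
time: 42.5
ee_pos: [499.6, -77.7, 158.4]
tcp_rot: [0.001, 0.707, 0.707, 0.003]
contact_force: [4.3, 5.1, 0.4]
opening: 0.166
grasp_force: 59.2
time: 43.7
ee_pos: [557.4, -42.1, 157.9]
tcp_rot: [0.0, 0.707, 0.708, -0.0]
contact_force: [-0.9, -1.0, -2.0]
opening: 0.169
grasp_force: 58.9
time: 44.9
ee_pos: [496.4, -78.4, 157.4]
tcp_rot: [-0.001, 0.707, 0.707, -0.0]
contact_force: [0.0, -0.5, -0.4]
opening: 0.169
grasp_force: 58.9
time: 46.1
ee_pos: [558.9, -43.2, 158.4]
tcp_rot: [0.002, 0.706, 0.708, 0.0]
contact_force: [-0.3, -3.9, -1.1]
opening: 0.171
grasp_force: 59.0
time: 47.3
ee_pos: [496.0, -78.5, 157.6]
tcp_rot: [-0.002, 0.707, 0.707, -0.001]
contact_force: [-0.7, 3.0, 1.1]
opening: 0.17
grasp_force: 59.1
[497.071635   -79.1167871  157.44772592]
[]
[(0.77, [360.9, 131.4], [560.5, -30.2])]
```

```bash
python3 -m pendant '[[-3,-5.2,0,0,0,0,0],[-8.4,6.6,0,0,0,0,0],[-6.6,8.4,0,0,0,0,0],[-4.1,9.9,0,0,0,0,0],[-1.4,10.7,0,0,0,0,0],[1.4,10.7,0,0,0,0,0],[4.1,9.9,0,0,0,0,0],[6.6,8.4,0,0,0,0,0],[8.4,6.6,0,0,0,0,0],[9.9,4.1,0,0,0,0,0],[10.7,1.4,0,0,0,0,0],[10.7,-1.4,0,0,0,0,0]]'
python3 -m pendant '[[9.9,-4.1,0,0,0,0,0],[8.4,-6.6,0,0,0,0,0],[6.6,-8.4,0,0,0,0,0],[4.1,-9.9,0,0,0,0,0],[1.4,-10.7,0,0,0,0,0],[-1.4,-10.7,0,0,0,0,0],[-4.1,-9.9,0,0,0,0,0],[-6.6,-8.4,0,0,0,0,0],[-8.4,-6.6,0,0,0,0,0],[-9.9,-4.1,0,0,0,0,0],[-10.7,-1.4,0,0,0,0,0],[-10.7,1.4,0,0,0,0,0]]'
python3 -m pendant '[[3,4,0,0,0,0,0],[0,0,0,0,0,0,0],[0,0,-25,0,0,0,0],[0,0,-35,0,0,0,0],[0,0,-35,0,0,0,0],[0,0,-35,0,0,0,0],[0,0,0,0,0,0,0],[0,0,0,0,0,0,0],[0,0,0,0,0,0,0]]'
python3 - <<'E'
from h import *
p=shoot("wrist"); save(p,"w15"); T=pose(); print(T.round(3).tolist())
print([(c,u.tolist(),ray(p,u,0).round(1)[:2].tolist()) for c,u in lm(p,"mill_jar")[:3]])
for n in ("white_ball_0_center","blue_ball_0_center","grey_ball_0_center"): print(n,[(c,u.tolist(),ray(p,u,15).round(1)[:2].tolist()) for c,u in lm(p,n)[:8]])
g=cv2.cvtColor(p["img"],cv2.COLOR_RGB2GRAY)
ctr=proj(p,[528,-60.5,15]);print(ctr)
def circ(g,ctr,inv):
    C=cv2.HoughCircles(g,cv2.HOUGH_GRADIENT,1,12,param1=80,param2=10,minRadius=6,maxRadius=11)[0]
    return [(c.round().tolist(), int(g[int(c[1]),int(c[0])]), inv(c[:2])) for c in C if np.hypot(*(c[:2]-ctr))<50]
for c in circ(g,ctr,lambda u:ray(p,u,15)[:2].round().tolist()): print(c)
E
```

```text
time: 48.65
ee_pos: [567.9, -48.9, 158.2]
tcp_rot: [0.001, 0.706, 0.708, 0.0]
contact_force: [0.9, -1.1, -0.5]
opening: 0.169
grasp_force: 59.0
time: 49.85
ee_pos: [493.8, -69.6, 160.2]
tcp_rot: [0.004, 0.708, 0.706, 0.008]
contact_force: [9.9, 3.8, 0.2]
opening: 0.17
grasp_force: 67.8
time: 50.75
ee_pos: [490.3, -67.3, 286.2]
tcp_rot: [-0.002, 0.707, 0.707, -0.001]
contact_force: [-0.5, 0.6, -1.0]
opening: 0.174
grasp_force: 59.7
[[-0.001, 1.0, -0.004, 490.391], [1.0, 0.001, 0.002, -67.4], [0.002, -0.004, -1.0, 286.023], [0.0, 0.0, 0.0, 1.0]]
[(0.63, [307.3, 155.9], [527.7, -63.2])]
white_ball_0_center [(0.79, [325.3, 116.2], [544.9, -16.5]), (0.74, [301.0, 137.2], [518.7, -39.4])]
blue_ball_0_center []
grey_ball_0_center [(0.69, [340.8, 127.4], [562.7, -28.6])]
[308.78543747 155.88831446]
([272.0, 172.0, 9.0], 147, [485.0, -80.0])
([300.0, 134.0, 9.0], 174, [517.0, -36.0])
([328.0, 116.0, 8.0], 255, [548.0, -16.0])
([318.0, 184.0, 8.0], 253, [539.0, -93.0])
([286.0, 148.0, 8.0], 172, [503.0, -51.0])
([342.0, 126.0, 9.0], 218, [563.0, -28.0])
([330.0, 168.0, 8.0], 255, [552.0, -74.0])
([288.0, 120.0, 8.0], 255, [504.0, -20.0])
([274.0, 132.0, 9.0], 255, [489.0, -34.0])
([320.0, 132.0, 8.0], 255, [540.0, -34.0])
([282.0, 182.0, 7.0], 223, [498.0, -91.0])
```

```bash
python3 - <<'E'
from h import *
T=pose(); p=shoot("wrist"); save(p,"w16")
for d in spotter.cut_out("stir_rod",p)[:1]:
    m=d["pixels"]; r,c=np.where(m); print(d["p"],d["box"])
    for rr in range(r.min(),r.max()+1,8): q=c[r==rr]; print(rr,q.min(),q.max(),end=" | ")
print()
for f in ("w13","w16"):
    i=cv2.imread(f"pics/{f}.png",0); print(f,"cols",list(range(254,300,3)))
    for r in range(172,262,5): print(r,i[r,254:300:3])
for h in (-20,20,60,100,150): print(h,proj(p,T[:3,3]+T[:3,2]*h).round(1))
E
```

```text
0.9 [274.7, 289.2, 56.2, 164.3]
207 277 278 | 215 270 284 | 223 269 284 | 231 267 286 | 239 267 286 | 247 266 286 | 255 265 286 | 263 261 290 | 271 259 291 | 279 258 292 | 287 257 292 | 295 256 293 | 303 255 294 | 311 254 295 | 319 252 297 | 327 250 298 | 335 249 298 | 343 248 298 | 351 249 298 | 359 251 295 | 367 259 289 | 
w13 cols [254, 257, 260, 263, 266, 269, 272, 275, 278, 281, 284, 287, 290, 293, 296, 299]
172 [122 202 237 232 208 182 187 184 150 120 122 110  71  48  48  50]
177 [ 64  91 113 118 120 120 121 119 114  85  57  54  52  54  51  50]
182 [52 53 52 53 53 53 51 53 52 52 53 51 50 51 50 51]
187 [ 51  52  51  53  51  60 117 134 117  55  52  50  48  49  52  50]
192 [ 47  53  52  50  50 130 140 142 141 129  48  50  49  48  48  49]
197 [ 49  50  48  48  58 135 140 141 142 135  54  48  48  49  46  46]
202 [ 50  48  49  47  67 135 141 140 140 133  55  48  43  45  44  46]
207 [ 46  49  50  47  83 138 141 140 141 136  63  45  44  47  44  42]
212 [ 49  48  47  48  97 138 140 140 141 136  73  44  41  41  43  42]
217 [ 49  49  47  45 107 139 142 141 139 136  87  43  43  41  41  43]
[... 1282 characters left out ...]
17 [ 39  40  37  42  43  82 108 109 112 109 119 193 212 190 127 111]
222 [ 37  39  39  42  42  94 106 109 110 108  89  46  49  51  71 102]
227 [ 37  37  36  39  39  99 104 110 109 106  92  43  45  47  54  56]
232 [ 37  36  36  35  47 102 105 106 106 107  97  41  44  47  55  53]
237 [ 34  36  31  33  64 104 105 107 107 107 101  41  41  47  52  49]
242 [ 32  30  31  32  77 102 104 104 105 104 101  40  43  48  47  50]
247 [ 30  30  32  29  91 104 104 105 105 104 103  44  48  48  48  49]
252 [ 35  29  30  31  98 104 104 103 105 105 101  47  43  44  54  54]
257 [38 26 30 40 96 94 75 60 80 92 94 58 40 31 84 87]
-20 [276.2 319.3]
20 [275.7 266. ]
60 [275.4 232.7]
100 [275.2 210. ]
150 [275.  190.1]
```

```bash
python3 - <<'E'
from h import *
T=pose(); p=shoot("wrist"); t=np.linspace(0,6.28,60)
for a in range(0,13):
    A=np.radians(a); d=np.array([-np.sin(A),0,np.cos(A)]); n=np.array([np.cos(A),0,np.sin(A)])  # tool coords; -x tool = -Y
    out=[]
    for L,r in ((154.5,6),(32.5,8)):
        c=np.array([0,0,-5])+L*d
        P=[c+r*(n*np.cos(k)+np.array([0,1,0])*np.sin(k)) for k in t]
        rows=[proj(p,(T@np.append(q,1))[:3])[1] for q in P]; out+= [round(min(rows),1),round(max(rows),1)]
    print(a,out)
E
```

```text
0 [np.float64(183.1), np.float64(197.3), np.float64(243.6), np.float64(273.2)]
1 [np.float64(186.3), np.float64(200.4), np.float64(244.5), np.float64(274.4)]
2 [np.float64(189.5), np.float64(203.6), np.float64(245.5), np.float64(275.6)]
3 [np.float64(192.7), np.float64(206.8), np.float64(246.5), np.float64(276.7)]
4 [np.float64(195.9), np.float64(210.0), np.float64(247.5), np.float64(277.9)]
5 [np.float64(199.0), np.float64(213.1), np.float64(248.5), np.float64(279.1)]
6 [np.float64(202.2), np.float64(216.3), np.float64(249.5), np.float64(280.3)]
7 [np.float64(205.4), np.float64(219.5), np.float64(250.5), np.float64(281.5)]
8 [np.float64(208.5), np.float64(222.7), np.float64(251.5), np.float64(282.7)]
9 [np.float64(211.7), np.float64(225.9), np.float64(252.6), np.float64(283.9)]
10 [np.float64(214.9), np.float64(229.0), np.float64(253.6), np.float64(285.1)]
11 [np.float64(218.1), np.float64(232.2), np.float64(254.7), np.float64(286.3)]
12 [np.float64(221.3), np.float64(235.4), np.float64(255.7), np.float64(287.5)]
```

```bash
python3 -m pendant '[[-35,-9,0,0,0,0,0],[-35,-9,0,0,0,0,0],[-35,-9,0,0,0,0,0],[-35,-9,0,0,0,0,0],[-35,-9,0,0,0,0,0],[-35,-10,0,0,0,0,0],[0,0,0,0,4,0,0],[0,0,0,0,4,0,0],[0,0,0,0,0,0,0],[0,0,0,0,0,0,0],[0,0,0,0,0,0,0],[0,0,0,0,0,0,0]]'
python3 - <<'E'
from h import *
T=pose(); p=shoot("wrist"); save(p,"w17"); print(T.round(3).tolist())
print([(c,u.tolist(),ray(p,u,0).round(1)[:2].tolist()) for c,u in lm(p,"rod_stand")[:3]])
a=proj(p,[435,-279,73]); print(a,proj(p,[435,-279,0]))
g=cv2.cvtColor(p["img"],cv2.COLOR_RGB2GRAY); c,r=int(a[0]),int(a[1])
print("      ",list(range(c-30,c+31,3)))
for y in range(r-40,r+41,3): print(y,"".join(f"{v:4d}" for v in g[y,c-30:c+31:3]))
b=shoot("side")
for d in spotter.cut_out("stir_rod",b)[:1]:
    rr,cc=np.where(d["pixels"]); print(d["p"],[(k,cc[rr==k].mean().round(1)) for k in range(rr.min(),rr.max()+1,5)])
G=T[:3,3]-5*T[:3,2]; print("pred side",[proj(b,G+[0,0,h]).round(1).tolist() for h in (40,0,-50,-100,-150)])
E
```

```text
time: 52.35
ee_pos: [437.2, -277.1, 288.1]
tcp_rot: [-0.049, 0.705, 0.706, 0.049]
contact_force: [0.8, 0.2, -1.1]
opening: 0.169
grasp_force: 59.4
[[-0.002, 1.0, -0.0, 437.216], [0.99, 0.002, 0.138, -277.15], [0.138, 0.0, -0.99, 288.119], [0.0, 0.0, 0.0, 1.0]]
[(0.85, [271.9, 191.3], [433.9, -277.3]), (0.74, [202.2, 271.3], [345.4, -379.8])]
[272.55639933 203.04202522] [272.79769573 192.7084863 ]
       [242, 245, 248, 251, 254, 257, 260, 263, 266, 269, 272, 275, 278, 281, 284, 287, 290, 293, 296, 299, 302]
163   47  50  52  52  49  99 157 182 189 189 188 189 187 165 156 129  69  48  48  45  47
166   46  48  52  57 142 187 188 188 188 188 189 189 174 166 166 166 157  97  47  46  47
169   44  47  67 158 186 171 172 173 174 167 170 179 167 167 167 167 167 164 122  48  49
172   45  49 134 162 161 163 164 165 167 166 165 165 166 165 167 166 166 165 162  96  48
175   44 101 151 162 164 164 164 154 155 166 167 166 165 166 165 165 163 162 161 154  71
178   53 136 145 152 161 146 146 149 147 150 147 157 162 160 163 159 159 159 160 158 122
181   88 138 140 141 140 142 142 143 144 141 138 140 
[... 1524 characters left out ...]
  41  38  38  38  39  37
235   40  39  42  43  43  43  42  42  58 121 128 132 131 129 114  36  38  38  39  35  35
238   41  42  40  44  42  44  41  45  74 121 130 131 131 130 119  40  37  37  39  39  37
241   39  42  41  41  42  42  41  39  83 118 131 132 132 130 119  43  38  35  37  34  41
0.53 [(186, np.float64(293.5)), (191, np.float64(293.0)), (196, np.float64(293.0)), (201, np.float64(293.0)), (206, np.float64(292.5)), (211, np.float64(292.5)), (216, np.float64(292.5)), (221, np.float64(292.5)), (226, np.float64(292.5)), (231, np.float64(292.5)), (236, np.float64(292.0)), (241, np.float64(292.5))]
pred side [[292.8, 183.6], [292.6, 196.4], [292.5, 212.0], [292.3, 227.1], [292.1, 241.7]]
```

```bash
python3 - <<'E'
from h import *
T=pose(); p=shoot("wrist"); G=T[:3,3]-5*T[:3,2]
t=np.linspace(0,6.28,60)
for dy in (-6,-3,0,3,6):
  q=np.array([proj(p,G+[6*np.cos(k),6*np.sin(k)+dy,-151.5]) for k in t]); print(dy,q.min(0).round(1),q.max(0).round(1))
for y in (-276,-278,-280):
  q=np.array([proj(p,[435+17*np.cos(k),y+17*np.sin(k),73]) for k in t]); print(y,q.min(0).round(1),q.max(0).round(1))
print(G)
E
```

```text
-6 [267.6 216.1] [282.2 230.3]
-3 [267.6 212.5] [282.2 226.7]
0 [267.6 208.9] [282.2 223.2]
3 [267.6 205.3] [282.2 219.7]
6 [267.6 201.7] [282.2 216.1]
-276 [255.8 183.2] [289.3 216.2]
-278 [255.8 185.2] [289.3 218.2]
-280 [255.8 187.1] [289.2 220.1]
[ 437.24835043 -278.18944773  293.06752381]
```

```bash
python3 -m pendant '[[-0.8,-2.5,0,0,0,0,0],[-4.1,0,29.7,0,0,0,0],[-2.8,0,19.8,0,0,0,0],[0,0,0,0,0,0,0],[0,0,0,0,0,0,0],[-2.1,0,14.9,0,0,0,0],[-2.1,0,14.9,0,0,0,0],[0,0,0,0,0,0,0]]'
python3 -m pendant '[[-2.1,0,14.9,0,0,0,0],[-1.4,0,9.9,0,0,0,0],[0,0,0,0,0,0,0],[0,0,0,0,0,0,0]]'
```

```text
time: 53.4
ee_pos: [434.4, -278.6, 207.5]
tcp_rot: [-0.05, 0.705, 0.706, 0.049]
contact_force: [-0.6, -0.0, -0.3]
opening: 0.168
grasp_force: 59.7
time: 53.8
ee_pos: [435.0, -279.1, 183.3]
tcp_rot: [-0.049, 0.705, 0.706, 0.049]
contact_force: [-0.3, 0.7, -1.4]
opening: 0.17
grasp_force: 59.4
```

```bash
python3 -m pendant '[[-1.4,0,9.9,0,0,0,0],[-1.1,0,7.9,0,0,0,0],[-0.4,0,3,0,0,0,0],[0,0,0,0,0,0,0],[0,0,0,0,0,0,0]]'
python3 -m pendant '[[-0.3,0,2,0,0,0,0],[0,0,0,0,0,0,0],[0,0,0,0,0,0,0]]'
```

```text
time: 54.3
ee_pos: [434.7, -278.8, 161.6]
tcp_rot: [-0.049, 0.705, 0.706, 0.049]
contact_force: [0.2, -0.1, 0.4]
opening: 0.168
grasp_force: 59.4
time: 54.6
ee_pos: [434.7, -278.8, 159.7]
tcp_rot: [-0.049, 0.705, 0.706, 0.049]
contact_force: [-0.0, 0.8, -0.3]
opening: 0.169
grasp_force: 59.4
```

```bash
python3 -m pendant '[[-0.3,0,2,0,0,0,0],[-0.1,0,1,0,0,0,0],[0,0,0,0,0,0,0],[0,0,0,0,0,0,0]]'
python3 -m pendant '[[0,0,0,0,0,0,0.4],[0,0,0,0,0,0,0.7],[0,0,0,0,0,0,1],[0,0,0,0,0,0,1],[0,0,0,0,0,0,1],[0,0,0,0,0,0,1],[0,0,-20,0,0,0,1],[0,0,-30,0,0,0,1],[0,0,-40,0,0,0,1],[0,0,-40,0,0,0,1],[0,0,-30,0,-4,0,1],[0,0,0,0,-4,0,1]]'
python3 -m pendant '[[0,0,0,0,0,0,1],[0,0,0,0,0,0,1]]'
python3 - <<'E'
from h import *
T=pose(); print(T.round(3).tolist())
p=shoot("wrist"); b=shoot("side"); a=shoot("top")
for q,n in ((p,"w18"),(b,"s18"),(a,"t18")): save(q,n)
for q in (p,b,a):
  print([(c,u.tolist(),ray(q,u,0).round(1)[:2].tolist()) for c,u in lm(q,"rod_stand")[:3]],[(c,u.tolist(),ray(q,u,10).round(1)[:2].tolist()) for c,u in lm(q,"stir_rod")[:2]],[(c,u.tolist(),ray(q,u,47).round(1)[:2].tolist()) for c,u in lm(q,"cover_knob")[:2]])
for d in spotter.cut_out("stir_rod",b)[:1]:
    rr,cc=np.where(d["pixels"]); print(d["p"],[(k,cc[rr==k].mean().round(1)) for k in range(rr.min(),rr.max()+1,5)])
print("pred side",[proj(b,[435,-278,h]).round(1).tolist() for h in (10,73,140,200)])
E
```

```text
time: 55.0
ee_pos: [435.1, -279.1, 158.6]
tcp_rot: [-0.048, 0.705, 0.706, 0.049]
contact_force: [-1.1, 0.8, 10.5]
opening: 0.174
grasp_force: 60.6
time: 56.2
ee_pos: [436.4, -303.8, 319.8]
tcp_rot: [0.006, 0.707, 0.707, -0.001]
contact_force: [-0.6, 0.3, -0.4]
opening: 1.0
grasp_force: 0.0
time: 56.4
ee_pos: [434.4, -300.4, 314.6]
tcp_rot: [-0.001, 0.706, 0.708, 0.0]
contact_force: [1.0, -0.5, -0.2]
opening: 1.0
grasp_force: 0.0
[[-0.002, 1.0, -0.001, 434.406], [1.0, 0.002, 0.002, -300.366], [0.002, -0.001, -1.0, 314.603], [0.0, 0.0, 0.0, 1.0]]
[(0.89, [336.0, 334.0], [526.2, -570.0]), (0.86, [275.3, 136.1], [434.9, -276.7]), (0.62, [208.4, 214.2], [345.9, -379.8])] [(0.69, [276.8, 137.7], [436.7, -277.4])] []
[(0.86, [273.7, 309.3], [347.1, -394.7]), (0.85, [360.0, 340.1], [532.8, -580.4]), (0.82, [291.1, 281.2], [434.9, -278.9])] [] [(0.71, [253.0, 192.0], [446.0, 285.7])]
[(0.9, [414.9, 199.3], [535.2, -578.0]), (0.64, [352.3, 258.3], [342.6, -378.7]), (0.53, [324.0, 231.8], [424.7, -287.5])] [] [(0.75, [127.1, 215.6], [460.1, 324.9]), (0.59, [133.7, 169.8], [602.7, 310.8])]
0.73 [(225, np.float64(292.0)), (230, np.float64(292.0)), (235, np.float64(292.0)), (240, np.float64(292.0)), (245, np.float64(292.0)), (250, np.float64(291.5)), (255, np.float64(291.5)), (260, np.float64(291.5))]
pred side [[291.1, 278.4], [291.2, 261.5], [291.4, 242.7], [291.6, 225.2]]
```

```bash
python3 -m pendant '[[46,0,0,0,0,0,1],[46,0,0,0,0,0,1],[46,0,0,0,0,0,1],[46,0,0,0,0,0,1],[46,0,0,0,0,0,1],[46,0,0,0,0,0,1],[46,0,0,0,0,0,1],[46,0,0,0,0,0,1],[46,0,0,0,0,0,1],[46,5,0,0,0,0,1],[46,10,0,0,0,0,1],[46,10,0,0,0,0,1]]'
python3 -m pendant '[[48,0,20,0,0,0,1],[0,0,40,0,0,0,1],[0,0,40,0,0,0,1],[0,0,25,0,0,0,1],[0,0,0,0,0,0,1],[0,0,0,0,0,0,1],[0,0,0,0,0,0,1]]'
python3 - <<'E'
from h import *
T=pose(); print(T.round(3).tolist())
p=shoot("wrist"); save(p,"w19")
print([(c,u.tolist(),ray(p,u,47).round(1)[:2].tolist()) for c,u in lm(p,"cover_knob")[:2]])
print([(c,u.tolist(),ray(p,u,3).round(1)[:2].tolist()) for c,u in lm(p,"jar_cover")[:2]])
for d in spotter.cut_out("jar_cover",p)[:1]:
    c=max(cv2.findContours(d["pixels"].astype(np.uint8),0,1)[0],key=cv2.contourArea); e=cv2.fitEllipse(c); print(d["p"],d["box"],e,ray(p,e[0],17))
E
```

```text
time: 58.25
ee_pos: [458.9, 253.0, 315.5]
tcp_rot: [0.0, 0.707, 0.708, 0.001]
contact_force: [0.0, -0.6, 0.2]
opening: 0.999
grasp_force: 0.0
time: 58.95
ee_pos: [460.4, 297.7, 192.8]
tcp_rot: [0.001, 0.707, 0.707, 0.002]
contact_force: [0.0, 0.9, -0.2]
opening: 1.0
grasp_force: 0.0
[[-0.001, 1.0, 0.004, 460.369], [1.0, 0.001, 0.002, 297.656], [0.002, 0.004, -1.0, 192.842], [0.0, 0.0, 0.0, 1.0]]
[]
[(0.56, [271.0, 152.0], [457.5, 322.5])]
0.77 [273.4, 149.9, 150.5, 146.8] ((273.53277587890625, 150.28890991210938), (145.96014404296875, 146.3167724609375), 75.41987609863281) [459.78134124 326.32728738  17.        ]
```

```bash
python3 -m pendant '[[11,0,20,0,0,0,0.6],[11,0,30,0,0,0,0.6],[0,0,40,0,0,0,0.6],[0,0,40,0,0,0,0.6],[0,0,20,0,0,0,0.6],[0,0,5,0,0,0,0.6],[0,0,0,0,0,0,0.6],[0,0,0,0,0,0,0.6]]'
python3 - <<'E'
from h import *
T=pose(); print(T[:3,3]); p=shoot("wrist"); g=cv2.cvtColor(p["img"],cv2.COLOR_RGB2GRAY)
a=proj(p,[460,320.5,47]); print(a); c,r=int(a[0]),int(a[1])
print(list(range(c-60,c+61,6)))
for y in range(r-42,r+31,6): print(y,"".join(f"{v:4d}" for v in g[y,c-60:c+61:6]))
print([(c,u.tolist(),ray(p,u,47).round(1)[:2].tolist()) for c,u in lm(p,"cover_knob")[:2]])
E
```

```text
time: 59.95
ee_pos: [460.3, 319.8, 37.4]
tcp_rot: [0.0, 0.707, 0.707, 0.002]
contact_force: [-0.3, 0.6, -0.1]
opening: 0.604
grasp_force: 0.0
[460.31236073 319.78519576  37.37148481]
[275.29663646 300.93785707]
[215, 221, 227, 233, 239, 245, 251, 257, 263, 269, 275, 281, 287, 293, 299, 305, 311, 317, 323, 329, 335]
258   66  94  94  96  98  58  58  34  36  34  33  37  36  58  59  68  99  98  99 102  50
264   45  93  94  95  94  56  56  32  31  31  35  33  33  45  58  71  95  98  98 100  46
270   38  93  95  96  96  54  52  34  32  32  30  34  32  31  55  82  97  96  95 100  43
276   36  93  95  92  94  90  52  30  27  31  27  31  30  29  56  94  95  95  97  99  37
282   30  91  93  92  92  95  68  29  34  35  32  31  31  28  89  93  94  96  97  99  38
288   30 126 125 125  94  94  91  28  28  31  30  33  34  31  95  93  95  95 116 115  35
294   29 124 125 127 118  93  83  29  31  29  30  30  31  33 110 110 109 114 115 118  33
300   33 125 125 127 128 115  98  28  28  31  32  32  33  33 114 115 115 116 116 117  34
306   88 128 125 127 127 128 130  65  31  38  34  32  30 117 116 114 113 113 116 116  32
312  127 130 124 126 129 129 131 127 120  44  30  66 115 115 117 116 114 115 115 115  69
318  129 131 124 127 125 129 130 128 128 146 150 148 148 144 116 114 114 114 114 116 113
324  127 132 123 125 128 129 131 129 138 150 151 139 132 116 115 115 115 114 117 115 116
330  125 128 125 123 125 130 128 133 146 144 114 113 117 115 118 115 114 112 113 112 117
[(0.83, [274.9, 298.9], [459.8, 321.4])]
```

```bash
python3 -m pendant '[[1,0,1,0,0,0,0],[0,0,0,0,0,0,0],[0,0,0,0,0,0,0],[0,0,0,0,0,0,0],[0,0,0,0,0,0,0],[0,0,0,0,0,0,0],[0,0,-10,0,0,0,0],[0,0,-40,0,0,0,0],[0,0,-45,0,0,0,0],[0,0,-45,0,0,0,0],[0,0,-45,0,0,0,0],[0,0,-45,0,0,0,0]]'
python3 -m pendant '[[0,-20,-33,0,0,0,0],[-20,-40,0,0,0,0,0],[-40,-28,0,0,0,0,0],[-46,0,0,0,0,0,0],[-46,0,0,0,0,0,0],[-46,0,0,0,0,0,0],[-46,0,0,0,0,0,0],[-46,0,0,0,0,0,0],[-46,0,0,0,0,0,0],[-46,0,0,0,0,0,0],[-44,20,0,0,0,0,0],[-44,20,0,0,0,0,0]]'
python3 -m pendant '[[0,40,0,0,0,0,0],[0,40,0,0,0,0,0],[0,37,0,0,0,0,0],[0,0,0,0,0,0,0],[0,0,0,0,0,0,0],[0,0,0,0,0,0,0]]'
python3 - <<'E'
from h import *
T=pose(); print(T.round(3).tolist())
p=shoot("wrist"); save(p,"w20"); g=cv2.cvtColor(p["img"],cv2.COLOR_RGB2GRAY)
print([(c,u.tolist(),ray(p,u,0).round(1)[:2].tolist()) for c,u in lm(p,"mill_jar")[:2]])
for d in spotter.cut_out("mill_jar",p)[:1]:
    m=d["pixels"]; print(d["p"],d["box"],ray(p,d["box"][:2],70))
t=np.linspace(0,6.28,40); q=np.array([proj(p,[527.5+62*np.cos(k),-61+62*np.sin(k),70]) for k in t]); print("pred rim",q.min(0),q.max(0))
E
```

```text
time: 61.25
ee_pos: [458.0, 319.6, 266.3]
tcp_rot: [-0.0, 0.707, 0.707, -0.001]
contact_force: [1.0, 0.8, -3.2]
opening: 0.188
grasp_force: 59.0
time: 62.45
ee_pos: [410.5, -151.3, 297.8]
tcp_rot: [-0.0, 0.707, 0.707, 0.0]
contact_force: [1.4, 0.6, -3.6]
opening: 0.188
grasp_force: 59.5
time: 63.05
ee_pos: [527.2, -149.4, 297.3]
tcp_rot: [-0.001, 0.707, 0.708, -0.001]
contact_force: [-0.1, -0.3, -4.3]
opening: 0.188
grasp_force: 59.8
[[-0.001, 1.0, -0.002, 527.166], [1.0, 0.001, 0.001, -149.368], [0.001, -0.002, -1.0, 297.325], [0.0, 0.0, 0.0, 1.0]]
[(0.58, [278.8, 80.6], [531.2, -61.2])]
0.6 [277.6, 66.7, 129.9, 119.4] [529.25723157 -50.42844683  70.        ]
pred rim [210.46408921   5.40257031] [340.96756513 143.95710929]
```

```bash
python3 - <<'E'
from h import *
p=shoot("wrist"); g=cv2.GaussianBlur(cv2.cvtColor(p["img"],cv2.COLOR_RGB2GRAY),(3,3),0).astype(float)
rs=np.arange(50,72,.5); pts=[]; 
for a in range(0,360,10):
    k=np.radians(a); v=[]
    for r in rs:
        u=proj(p,[528.5+r*np.cos(k),-61.5+r*np.sin(k),70]); 
        v.append(g[int(round(u[1])),int(round(u[0]))] if 0<=u[1]<118 else np.nan)
    v=np.array(v)
    if a%30==0: print(a,v[::2])
    if not np.isnan(v).any():
        d=np.diff(v); j=np.argmin(d); pts.append((528.5+rs[j]*np.cos(k),-61.5+rs[j]*np.sin(k))); print(a,"edge",rs[j],d[j])
P=np.array(pts); A=np.c_[2*P,np.ones(len(P))]; s=np.linalg.lstsq(A,(P**2).sum(1),rcond=None)[0]; print(s[:2],np.sqrt(s[2]+s[0]**2+s[1]**2))
E
```

```text
0 [ 94.  84.  83.  83.  82.  81.  90. 132. 194. 235. 237. 200. 134.  78.
  56.  54.  54.  54.  53.  53.  52.  51.]
0 edge 61.0 -66.0
10 edge 61.5 -70.0
20 edge 62.0 -85.0
30 [ 81.  80.  80.  80.  79.  78.  79. 110. 164. 230. 240. 220. 138.  79.
  48.  47.  47.  46.  46.  45.  45.  44.]
30 edge 61.5 -82.0
40 edge 61.5 -54.0
50 edge 63.0 -80.0
60 [ 76.  75.  75.  74.  73.  72.  75.  89. 165. 210. 241. 221. 177.  76.
  47.  39.  39.  39.  38.  37.  36.  36.]
60 edge 62.0 -101.0
90 [ 71.  71.  71.  71.  71.  70.  71.  85. 130. 231. 241. 228. 181.  45.
  27.  26.  25.  nan  nan  nan  nan  nan]
120 [ 77.  69.  69.  69.  69.  69.  77. 108. 193. 230. 240. 196. 136.  50.
  35.  33.  33.  33.  33.  32.  31.  31.]
120 edge 62.0 -86.0
130 edge 61.5 -55.0
140 edge 61.5 -64.0
150 [ 73.  73.  72.  72.  72.  71.  74. 113. 167. 232. 242. 213. 120.  66.
  37.  37.  37.  35.  35.  35.  35.  35.]
150 edge 61.0 -56.0
160 edge 61.0 -65.0
170 edge 61.5 -71.0
180 [ 91.  79.  79.  79.  80.  84. 111. 166. 219. 242. 234. 188. 114.  60.
  44.  44.  44.  44.  44.  43.  42.  42.]
180 edge 61.0 -74.0
190 edge 61.0 -64.0
200 edge 61.0 -65.0
210 [106.  98.  95.  95.  93. 104. 135. 213. 213. 243. 229. 150.  94.  60.
  58.  58.  58.  57.  57.  57.  56.  55.]
210 edge 60.0 -79.0
240 [nan nan nan nan nan nan nan nan nan nan nan nan nan nan nan nan nan nan
 nan nan nan nan]
270 [nan nan nan nan nan nan nan nan nan nan nan nan nan nan nan nan nan nan
 nan nan nan nan]
300 [nan nan nan nan nan nan nan nan nan nan nan nan nan nan nan nan nan nan
 nan nan nan nan]
330 [148. 112.  97.  97.  96. 100. 121. 150. 199. 241. 234. 166. 112.  69.
  69.  67.  66.  66.  66.  65.  64.  65.]
330 edge 60.5 -68.0
340 edge 61.5 -60.0
350 edge 61.0 -58.0
[528.71829356 -60.50166022] 61.130220864698465
```

```bash
python3 -m pendant '[[30,0.8,0,0,0,0,0],[30,0.8,0,0,0,0,0],[28,0,0,0,0,0,0],[0,0,40,0,0,0,0],[0,0,40,0,0,0,0],[0,0,40,0,0,0,0],[0,0,40,0,0,0,0],[0,0,20,0,0,0,0],[0,0,0,0,0,0,0],[0,0,0,0,0,0,0],[0,0,0,0,0,0,0]]'
```

```text
time: 64.35
ee_pos: [531.5, -62.2, 119.8]
tcp_rot: [0.002, 0.707, 0.707, 0.001]
contact_force: [-0.8, 0.5, -3.2]
opening: 0.191
grasp_force: 59.7
```

```bash
python3 -m pendant '[[1,-2,6,0,0,0,0],[0,0,6,0,0,0,0],[0,0,0,0,0,0,0],[0,0,0,0,0,0,0],[0,0,0,0,0,0,0]]'
python3 -m pendant '[[0,0,3,0,0,0,0],[0,0,0,0,0,0,0],[0,0,0,0,0,0,0]]'
python3 -m pendant '[[0,0,3,0,0,0,0],[0,0,0,0,0,0,0],[0,0,0,0,0,0,0]]'
```

```text
time: 64.85
ee_pos: [528.2, -60.8, 105.9]
tcp_rot: [0.0, 0.707, 0.707, 0.0]
contact_force: [-0.1, -0.3, -3.0]
opening: 0.186
grasp_force: 59.7
time: 65.15
ee_pos: [528.0, -60.8, 102.7]
tcp_rot: [-0.0, 0.707, 0.707, -0.0]
contact_force: [-0.1, 0.6, -3.1]
opening: 0.185
grasp_force: 59.7
time: 65.45
ee_pos: [527.9, -60.8, 99.7]
tcp_rot: [-0.0, 0.707, 0.708, -0.0]
contact_force: [-0.3, 0.1, -3.3]
opening: 0.188
grasp_force: 59.7
```

```bash
python3 -m pendant '[[0,0,2,0,0,0,0],[0,0,0,0,0,0,0],[0,0,0,0,0,0,0]]'
python3 -m pendant '[[0,0,1,0,0,0,0],[0,0,0,0,0,0,0],[0,0,0,0,0,0,0]]'
```

```text
time: 65.75
ee_pos: [527.9, -60.8, 97.7]
tcp_rot: [-0.0, 0.707, 0.707, -0.0]
contact_force: [-0.5, -0.7, -3.2]
opening: 0.188
grasp_force: 59.7
time: 66.05
ee_pos: [528.1, -60.8, 96.9]
tcp_rot: [0.0, 0.707, 0.707, 0.0]
contact_force: [0.3, 0.1, -3.7]
opening: 0.185
grasp_force: 60.0
```

```bash
python3 -m pendant '[[0,0,1,0,0,0,0],[0,0,0,0,0,0,0],[0,0,0,0,0,0,0]]'
python3 -m pendant '[[0,0,0,0,0,0,0.3],[0,0,0,0,0,0,0.5],[0,0,0,0,0,0,0.6],[0,0,0,0,0,0,0.6],[0,0,-10,0,0,0,0.6],[0,0,-40,0,0,0,0.6],[0,0,-45,0,0,0,0.6],[10,0,-40,0,0,0,0.6],[0,0,0,0,0,0,0.6],[0,0,0,0,0,0,0.6],[0,0,0,0,0,0,0.6]]'
python3 - <<'E'
from h import *
T=pose(); print(T.round(3).tolist())
p=shoot("wrist"); save(p,"w21"); b=shoot("side"); save(b,"s21")
print([(c,u.tolist(),ray(p,u,108).round(1)[:2].tolist()) for c,u in lm(p,"cover_knob")[:2]])
print([(c,u.tolist()) for c,u in lm(b,"cover_knob")[:2]],[(c,u.tolist()) for c,u in lm(b,"mill_jar")[:2]],[(c,u.tolist()) for c,u in lm(b,"slide_knob")[:2]])
for q,n in ((p,"wrist"),(b,"side")):
  for d in spotter.cut_out("jar_cover",q)[:1]:
    c=max(cv2.findContours(d["pixels"].astype(np.uint8),0,1)[0],key=cv2.contourArea); e=cv2.fitEllipse(c); print(n,d["p"],np.round(d["box"],1),np.round(e[0],1),ray(q,e[0],78).round(1))
t=np.linspace(0,6.28,60)
q=np.array([proj(p,[528+65*np.cos(k),-61+65*np.sin(k),78]) for k in t]); print("pred plate",q.min(0),q.max(0))
E
```

```text
time: 66.35
ee_pos: [528.1, -60.8, 96.8]
tcp_rot: [0.0, 0.707, 0.708, 0.0]
contact_force: [-2.6, 0.6, 6.2]
opening: 0.185
grasp_force: 60.8
time: 67.45
ee_pos: [527.1, -50.7, 229.9]
tcp_rot: [-0.001, 0.707, 0.708, -0.001]
contact_force: [0.9, -0.3, -0.3]
opening: 0.6
grasp_force: 0.0
[[-0.001, 1.0, -0.002, 527.065], [1.0, 0.001, 0.0, -50.674], [0.0, -0.002, -1.0, 229.87], [0.0, 0.0, 0.0, 1.0]]
[(0.75, [276.4, 213.2], [527.8, -60.7])]
[(0.8, [298.9, 215.7])] [(0.72, [295.7, 244.7])] [(0.73, [267.6, 172.7])]
wrist 0.55 [275.1 192.4 160.3 147.2] [276.2 193.8] [527.7 -54.3  78. ]
side 0.61 [300.2 222.9  38.4  22.3] [299.1 223.5] [527.9 -67.9  78. ]
pred plate [198.27991494 121.67450363] [354.78191892 271.17031732]
```

```bash
python3 - <<'E'
from h import *
p=shoot("wrist"); g=cv2.GaussianBlur(cv2.cvtColor(p["img"],cv2.COLOR_RGB2GRAY),(3,3),0).astype(float)
rs=np.arange(55,76,.5); pts=[]; E=[]
for a in range(0,360,15):
    k=np.radians(a); C=np.array([528,-61])
    v=np.array([cv2.getRectSubPix(g.astype(np.float32),(1,1),tuple(map(float,proj(p,[C[0]+r*np.cos(k),C[1]+r*np.sin(k),78]))))[0,0] for r in rs])
    d=np.diff(v); j=np.argmin(d); pts.append(C+rs[j]*np.array([np.cos(k),np.sin(k)])); E.append((a,float(rs[j]),int(d[j])))
print(E)
P=np.array(pts); A=np.c_[2*P,np.ones(len(P))]; s=np.linalg.lstsq(A,(P**2).sum(1),rcond=None)[0]; print(s[:2],np.sqrt(s[2]+s[0]**2+s[1]**2))
a=shoot("top"); b=shoot("side")
for n in ("slide_knob","feeder_face","timer"): print(n,lm(a,n)[:2],lm(b,n)[:2])
E
```

```text
[(0, 63.0, -38), (15, 63.5, -39), (30, 64.0, -40), (45, 65.0, -38), (60, 65.5, -38), (75, 65.5, -39), (90, 66.0, -34), (105, 66.0, -42), (120, 66.0, -43), (135, 66.0, -42), (150, 65.5, -44), (165, 65.0, -12), (180, 64.5, -36), (195, 63.5, -18), (210, 63.5, -36), (225, 63.0, -22), (240, 62.5, -21), (255, 62.0, -21), (270, 61.5, -22), (285, 61.5, -21), (300, 62.0, -34), (315, 62.5, -37), (330, 63.0, -37), (345, 63.0, -14)]
[527.41693373 -58.98405239] 63.913595883606035
slide_knob [(0.48, array([252.3, 193.8])), (0.43, array([190.5, 209.7]))] [(0.74, array([269.6, 172. ])), (0.26, array([336.6, 269.4]))]
feeder_face [(0.79, array([194.1, 194.3]))] [(0.68, array([284.3, 185. ]))]
timer [(0.73, array([135.9, 170.1])), (0.6, array([250. , 195.5]))] [(0.36, array([288.7, 192.1]))]
```

```bash
python3 -m pendant '[[0,0,-30,0,0,0,1],[0,0,0,0,0,0,1],[0,0,0,0,0,0,1],[0,0,0,0,0,0,1]]'; python3 -c "
from h import *
b=shoot('side'); d=spotter.cut_out('stir_rod',b)[:1]; print([(x['p'],np.round(x['box'])) for x in d], lm(b,'cover_knob')[:1])
print(ticket.hand_in())"
```

```text
time: 68.7
ee_pos: [527.5, -50.7, 260.1]
tcp_rot: [-0.001, 0.707, 0.707, -0.0]
contact_force: [-0.3, 0.1, -0.0]
opening: 1.001
grasp_force: 0.0
[(0.62, array([291., 245.,  10.,  37.]))] [(0.76, array([299.2, 219.3]))]
the job is handed in; nothing more can be done
None
```

Handed in at 68.7 s: two blue balls and both grey balls are in the jar, stirred five turns, the rod is upright in its stand, and the cover is seated with the slide home. I tracked the white balls only by image detection after stirring, not one by one.

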